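Third hand at the sleeve bench: magnifier over, bar held against the sprung stop

ROBOT

A 6-joint arm with a two-finger parallel gripper is mounted at the origin on the work surface. World frame = base frame: x ahead of the robot, y to its left, z up, the work surface at z = 0. Lengths are in m, angles in rad, forces in N, time in s.
With the tool pointing down it reaches from about 0.35 to 0.85 m from the base axis. Payload 8.1 kg.
Tool frame: the origin (TCP) lies at the very end of the fingers, on their centre line; the grasp point (between the pads) lies 19 mm behind it (grasp_offset is the distance from the TCP to the grasp point, in m); z points along the fingers, y is the direction in which the jaws open and shut (so a half turn about z gives the same grasp; the last joint's range is limited). The gripper opens to 93 mm and grips with 3 to 60 N. Pads are 15 mm wide; open, the fingers measure 128 mm over their backs; the gripper's body (75 mm by 188 mm) begins 65 mm behind the grasp point.
Start: joints at [-1.433, 0.13, 1.488, -0, 1.523, -0.085], TCP at [0.133, -0.585, 0.219] pointing down, gripper open.
Joint ranges: [-2.96, 2.96], [-0.89, 2.26], [0.02, 2.5], [-1.34, 4.48], [0, 2.73], [-2.66, 2.66]. Speed limits (rad/s): [2.39, 2.39, 2.79, 3.14, 3.14, 3.14].

INTERFACE

Orientations are given as a rotation vector (axis times angle).
In Python, from plant import read_state, read_camera, close_job, search_frame, masks_of, grasp_offset gives the robot as it stands.
- The arm moves only by the tool drive_tool, never from a script. Its argument "plan" is a list of rows, each an object with "claw": the closure, from 0 (fully open) to 1 (shut); "linear": the shift along the tool's x, y, z in cm, a list of three; "angular": the turn, a rotation vector about the tool's x, y, z in degrees, a list of three. In form: [{"claw": claw, "linear": [tx, ty, tz], "angular": [ax, ay, az]}, ...]. A call has 1 to 12 rows; each row shifts and turns the commanded pose from where the row before left it, along the tool's axes as they then stand; what a row does not reach is not made up. A row lasts 1/8 s, in which the tool goes at most 62.5 mm and 10.7 degrees, less where a joint would pass 70% of its speed; a pose out of reach is approached as far as the arm can. A call is refused whole if a number of a shift passes 6.25 or a number of a turn 10.7, either way. A call with a gripper value outside its range is refused whole. The fingers move at their own pace and stop on an object; "newtons" is the grip in N (left out, the last holds). Time passes only in rows, so rows that do not move let the fingers close. It gives the time, the measured TCP pose, the force and the opening at its end, in the units of the state.
- read_state(): the state, without advancing time (a new reading comes with each control period).
- read_camera(name): name is "scene" or "top"; returns a dict with "pixels" (400x640x3 uint8, red, green, blue), "K" (3x3 intrinsics, pixels), "D" ([k1, k2, p1, p2, k3] as OpenCV has them; the pictures are not rectified), "xyz" and "attitude" of the camera in the world. Camera axes: x right, y up, looking along -z (the intrinsics and any distortion apply to the point x, -y, -z); pixel columns grow to the right and rows downward; lengths in m; the calibration is good to about 2 mm. A picture is of the moment at which its call begins. There is no depth.
- close_job(): hands the job in, once; it reports no verdict.
Trained networks look in a picture, given as the dict that the camera call returned (one of the last four; its "shot" number tells which), for a name from the list of things; names that differ only in an ending like _2 or _b are one class to them, and where a whole thing is asked for, a point or a joint stands for the part that bears it (a point fixed in the world has none). Each returns a list of dicts, best first, with "p" (0 to 1); they miss things now and then, are a little off and sometimes report something else, mostly with a low value. They report only what shows in the picture. A call takes as long as a camera call.
- search_frame(picture, label): "at" ([x, y, z] in m, in world coordinates, good to about 4 mm: the middle of the surface that is visible of it).
- masks_of(picture, label): "mask" (400x640 bool, what is visible of it).
The state is a dict: "t": time; "q": joint angles; "dq": joint speeds; "joint_torque": joint torques, N m; "tool_pos": TCP position; "orientation": TCP orientation; "force": force on the tool from outside, world axes, zero at the start; "wrist_torque": the same for the moment, N m; "opening": finger opening in m.
Only numpy, scipy, OpenCV 4.12 (cv2) and the standard library are available. Lean on these libraries where they do the work, as an engineer would, in place of code of your own. Each camera call takes 0.05 s, during which the arm holds its last target.

TASK

First swing the bench magnifier round by its upright knob until the lens is centred over the stretch of channel just in front of the jig's sprung stop, and let go so that it stays there. Then take the aluminium bar lying beside the jig, lay it flat between the two rails with its sleeves towards the stop, and push it endwise against the stop with a steady 10 N or so (the stop about half-way in, never bottomed), as a third hand for the fitter who will tighten the sleeves. Hold that for two seconds and finish still holding and pushing; leave the tub, screwdriver and two loose sleeves where they are.

Things in the scene. Friction and masses are not known exactly. Their poses are not given: they have to be found in the camera images.
- jig: Fixed jig: plywood board 12 mm thick, covering x -120 to 240, y -70 to 230 mm of its frame. Origin on the table; x points along the channel to the stop (roughly away from the robot). The channel runs along y = 0 between two aluminium rails 40 mm apart, 16 mm wide, 15 mm high, from x = 20 to 110 mm, with mouths flared out from x = -8. The board before them is bare. The stop's face rests at x = 120 mm.
- spot (a point): Middle of the channel, on the board's top, 35 mm in front of the stop's face at rest: the place the lens must be centred over.
- stop_face (a point): Sprung stop: steel block 34 mm wide and 36 mm high standing at the far end of the channel. The point is on its face towards the robot, 15 mm above the board, and moves with the stop.
- stop (a joint): How far the sprung stop is pushed in along the jig's x (m): 0 at rest, 0.025 bottomed. Spring 0.8 N per mm, no preload: 10 N at 0.0125. It springs back, pushing the bar out, when let go.
- magnifier (a joint): Magnifier boom's angle about its vertical post (rad), counter-clockwise seen from above; at 0 the boom points along the jig's -x. It is stiff: about 0.35 N m turns it and it stays where it is left; range -0.9 to 1.7. At about 1.02 the lens is over the spot.
- pivot (a point): Point on the axis of the magnifier's post, at the boom's height (197 mm above the table). The post is 22 mm thick on a 56 mm foot, at the jig's x = 190, y = 170 mm.
- lens (a point): Centre of the magnifier lens: a level clear disc in a grey frame 100 mm across and 14 mm thick, spanning 190 to 204 mm above the table, 200 mm from the pivot.
- knob (a point): Upright black knob on the outer rim of the lens frame, 16 mm in diameter, standing 49 mm above the frame to 253 mm above the table, 246 mm from the pivot beyond the lens. The point is on its axis, 20 mm below its top.
- bar_center (a point): Loose aluminium bar, 240 x 30 x 30 mm, 0.17 to 0.36 kg; the point is at its centre, 15 mm above its underside. Its x runs along it to the end with the sleeves, z up. Lies flat on the table beside the jig, to the right (-y), sleeves away from the robot.
- bar_grip (a point): A point of the same bar on its bare length, half-way up, 75 mm from its centre and 45 mm from its bare end: a place to grip across the 30 mm width that stays clear of the lens.
- sleeves (a point): Middle of the row of three steel sleeves fixed on top of the bar: 18 mm thick, 42 mm tall (72 mm above the bar's underside), 25 mm apart, at 20, 45 and 70 mm from the bar's end. The point is on the bar's top, 75 mm from its centre.
- tub: Bystander: clear open tub 80 x 70 x 45 mm on the table. Leave alone.
- driver: Bystander: screwdriver lying on the table. Leave alone.
- sleeve_a: Bystander: loose sleeve standing on the table, 18 mm thick, 42 mm tall. Leave alone.
- sleeve_b: Bystander: another such loose sleeve. Leave alone.

How it is judged:
On the way, in this order (a step that is already met when the one before it is completed fails the run):
1. the lens stands still over the spot in front of the stop, let go (horizontal distance between lens and spot below 0.03 m and velocity of joint magnifier between -0.05 and 0.05 rad/s and contact force between each of the arm, the fingers and magnifier below 0.5 N), for 0.3 s.
2. the bar lies between the rails under the lens and is pressed on the stop with 6 to 14 N, steadily for 2 s (contact force between bar and stop between 6 and 14 N and z of bar_center in the frame of jig between 0.022 and 0.032 m and y of bar_center in the frame of jig between -0.008 and 0.008 m and angle between the x axis of bar and the x axis of jig, either way round below 0.08 rad and angle between bar's own z axis and vertical below 0.06 rad and contact force between the fingers and bar above 2 N and linear speed of bar below 0.01 m/s and horizontal distance between sleeves and lens below 0.045 m and horizontal distance between lens and spot below 0.035 m), for 2 s.
At the end, for the whole second after the job is handed in: The robot still holds the bar flat on the board (centre within 5 mm of lying height), within 8 mm of the channel's middle and 0.08 rad of its direction, sleeves under the lens (within 45 mm), pressing on the stop with 6 to 14 N (7.5 to 17.5 mm in), at rest; the lens is within 35 mm of the spot (all of step 2); the arm keeps its last pose, push and grip.
It fails at once if the stop is bottomed (value of joint stop above 0.024 m).
It fails at once if the bar is tipped over (angle between bar's own z axis and vertical above 0.6 rad).
It fails at once if the tub, the screwdriver or a loose sleeve is disturbed (distance of any of tub, driver, sleeve_a, sleeve_b from where it was at the start of the episode above 0.03 m).
It also fails if it takes over 72 s, if anything falls off the work surface, if the arm or the gripper's body presses on something with over 40 N, if the wrist force passes 120 N, or if a joint passes its speed limit or range.

## Working session

There is one attempt and no reset: what is moved stays moved. The work goes in short steps, Python scripts to look and compute and a tool call to move; the robot and the scene stay as the last step left them, time stands still between calls to the robot, and variables do not carry over. Pictures are saved under pics/ and viewed, and the job is handed in when it is done.

Besides the shell and the picture viewer there is one more tool, called as name(argument=value, ...) on one line, values as JSON. drive_tool: Moves the arm, as the interface text tells. Its arguments: {"type":"object","properties":{"plan":{"type":"array"},"newtons":{"type":"number"}},"required":["plan"]}

```bash
mkdir -p pics; ls
python3 - <<'E'
from plant import *
import plant,cv2
s=read_state(); print(s); print(grasp_offset)
for n in("scene","top"):
    p=read_camera(n); cv2.imwrite(f"pics/{n}0.png",p["pixels"][:,:,::-1]); print(n,p["K"],p["D"],p["xyz"],p["attitude"],p["shot"])
    for l in ["jig","spot","stop_face","stop","pivot","lens","knob","magnifier","bar_center","bar_grip","sleeves","tub","driver","sleeve_a"]:
        try:
            r=search_frame(p,l); print(l,[(d["at"],round(d["p"],2)) for d in r[:3]])
        except Exception as e: print(l,repr(e))
E
```

```text
pics
{'t': 0.0, 'q': array([-1.43338145e+00,  1.31152395e-01,  1.48926647e+00, -1.35084649e-05,
        1.52303624e+00, -8.54065398e-02]), 'dq': array([ 0.00018073, -0.00025206, -0.00034466,  0.00082785, -0.00241653,
        0.00280506]), 'joint_torque': array([-1.29787441e-04, -5.59850693e+01, -4.91751945e+01,  7.67676369e-02,
        3.56104178e-02, -1.24010571e-04]), 'tool_pos': array([ 0.13252257, -0.58458734,  0.21759975]), 'orientation': array([-3.12026550e+00, -3.49077515e-01,  9.71965885e-05]), 'force': array([ 0.59409254,  0.0937152 , -0.5240322 ]), 'wrist_torque': array([-0.0225556 ,  0.03043699, -0.02569602]), 'opening': 0.09265053076381587}
0.0188
scene [[364.89611253   0.         320.04431128]
 [  0.         364.89611253 195.84127706]
 [  0.           0.           1.        ]] [0.01121134 0.         0.         0.         0.        ] [ 1.00400206 -0.63219122  0.72897582] [0.83936604 0.29401487 0.65860335] 1
jig [([0.6457, 0.1343, 0.0108], 0.88)]
spot [([0.6448, 0.1394, 0.017], 0.78)]
stop_face [([0.6892, 0.0327, 0.0428], 0.66)]
stop [([0.6859, 0.031, 0.0359], 0.84), ([0.5
[... 822 characters left out ...]
0.2002], 0.31)]
spot [([0.6039, 0.1449, 0.0095], 0.8), ([0.6945, 0.0382, 0.0364], 0.41)]
stop_face [([0.6925, 0.0391, 0.035], 0.64)]
stop [([0.6941, 0.0354, 0.036], 0.73)]
pivot [([0.5793, 0.2123, 0.197], 0.9)]
lens [([0.5815, 0.2121, 0.2012], 0.88)]
knob [([0.5781, 0.2134, 0.2001], 0.62)]
magnifier [([0.5777, 0.2167, 0.1989], 0.78), ([0.332, -0.4662, 0.0166], 0.44)]
bar_center [([0.5115, -0.2907, 0.0318], 0.87)]
bar_grip []
sleeves [([0.5066, -0.2946, 0.0295], 0.66), ([0.331, -0.4652, 0.0164], 0.66)]
tub [([0.6232, -0.474, 0.007], 0.74)]
driver [([0.3312, -0.4679, 0.0213], 0.82), ([0.5765, 0.2124, 0.1995], 0.68)]
sleeve_a [([0.7348, -0.2226, 0.0267], 0.48), ([0.5813, 0.2126, 0.2031], 0.27)]
```

View pics/top0.png

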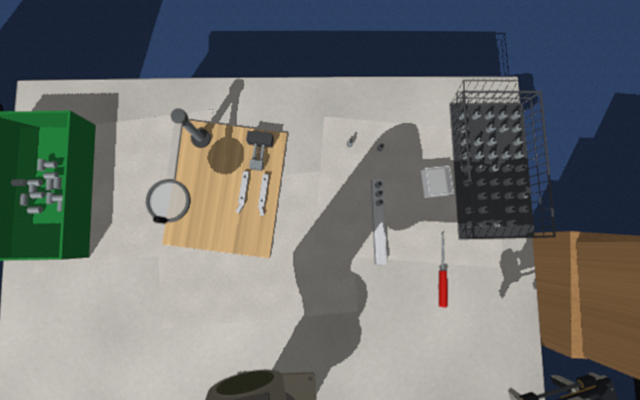

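View pics/scene0.png

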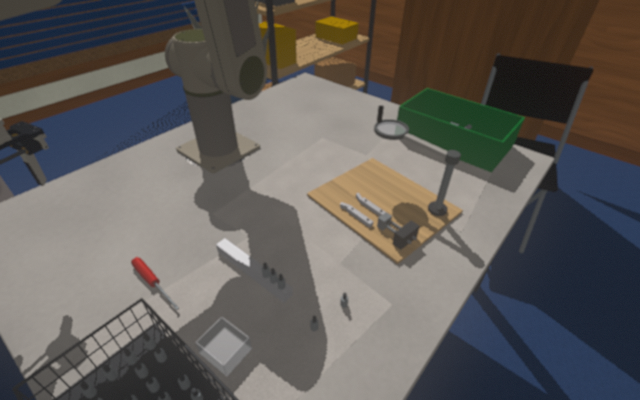

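Top view: board corners are at about (184,118), (288,131), (271,258) and (163,244), the lens is at (168,200), the knob at (160,219), the bar runs from (377,180) to (380,263), and the loose sleeves are at (351,140) and (380,147). I'll take enlarged crops for accurate points.

```bash
cat > h.py <<'E'
import numpy as np,cv2
from scipy.spatial.transform import Rotation as R
from plant import *
def cam(p):
    Rm=R.from_rotvec(p["attitude"]).as_matrix()@np.diag([1,-1,-1.])  # cv->world
    return Rm,np.array(p["xyz"])
def proj(p,X):
    Rm,c=cam(p); Xc=(np.atleast_2d(X)-c)@Rm
    return cv2.projectPoints(Xc.reshape(-1,1,3),np.zeros(3),np.zeros(3),np.array(p["K"]),np.array(p["D"]))[0].reshape(-1,2)
def back(p,uv,z):
    Rm,c=cam(p); n=cv2.undistortPoints(np.array(uv,float).reshape(-1,1,2),np.array(p["K"]),np.array(p["D"])).reshape(-1,2)
    d=np.c_[n,np.ones(len(n))]@Rm.T
    return c+d*((z-c[2])/d[:,2])[:,None]
def crop(p,u0,v0,u1,v1,f,name):
    c=p["pixels"][v0:v1,u0:u1,::-1]; cv2.imwrite("pics/"+name,cv2.resize(c,None,fx=f,fy=f,interpolation=cv2.INTER_CUBIC))
E
python3 - <<'E'
from h import *
p=read_camera("top"); crop(p,140,100,300,270,3.5,"t1.png"); crop(p,330,120,470,320,3,"t2.png")
m=masks_of(p,"jig")[0]["mask"]; print(m.sum())
cs=max(cv2.findContours(m.astype(np.uint8),0,2)[0],key=cv2.contourArea); q=cv2.minAreaRect(cs); print(cv2.boxPoints(q))
b=masks_of(p,"bar_center")[0]; m=b["mask"]; cs=max(cv2.findContours(m.astype(np.uint8),0,2)[0],key=cv2.contourArea); print(b["p"],m.sum(),cv2.boxPoints(cv2.minAreaRect(cs)))
p=read_camera("scene"); crop(p,290,90,490,270,3.5,"s1.png"); crop(p,200,220,370,380,3.5,"s2.png")
E
```

```text
Traceback (most recent call last):
IndexError: list index out of range
```

View pics/t1.png

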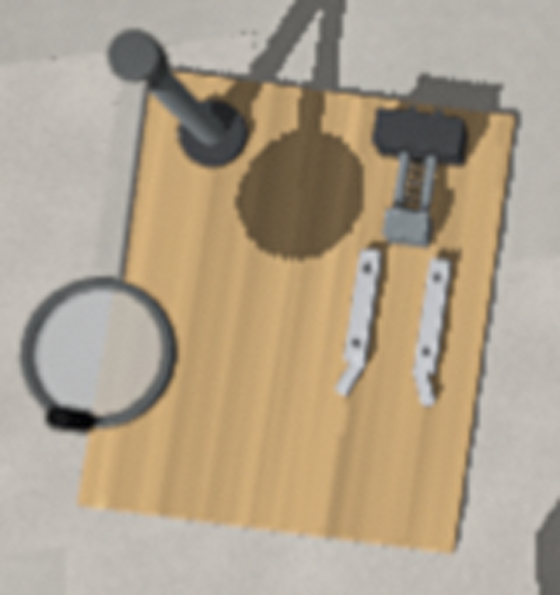

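View pics/t2.png

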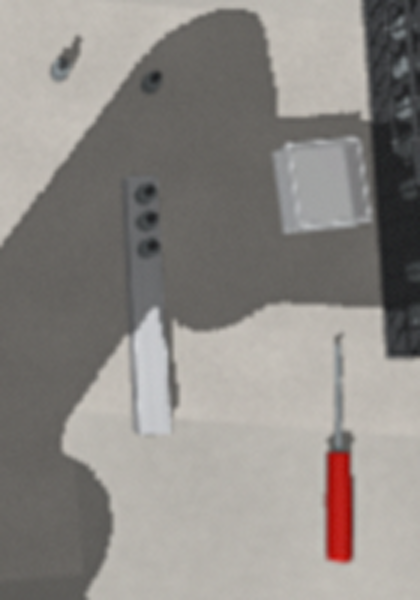

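Crop 1 shows three clean board corners, at crop (519,113), (455,551) and (78,506). The rails, stop and post are also clear. Next I need the scene-camera crops.

Run:
```python
from h import *
p=read_camera("scene"); crop(p,290,90,490,270,3.5,"s1.png"); crop(p,200,220,370,380,3.5,"s2.png")
```

```text
(no output)
```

View pics/s1.png

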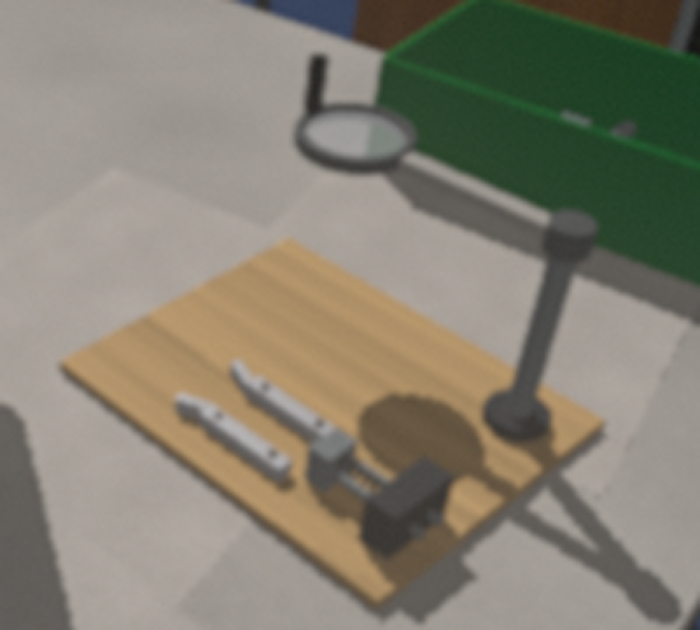

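View pics/s2.png

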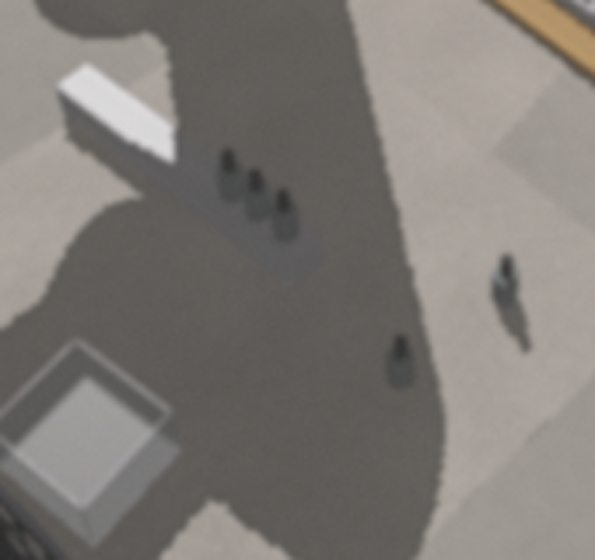

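```bash
cat > fit.py <<'E'
from h import *
from scipy.optimize import least_squares
P={n:read_camera(n) for n in("top","scene")}
def px(U,f,o): return (np.array(U,float)+.5)/f-.5+np.array(o)
T1=lambda U:px(U,3.5,(140,100)); T2=lambda U:px(U,3,(330,120)); S1=lambda U:px(U,3.5,(290,90)); S2=lambda U:px(U,3.5,(200,220))
J=[("top",T1((519,113)),(.24,-.07,.012)),("top",T1((455,551)),(-.12,-.07,.006)),("top",T1((78,506)),(-.12,.23,.012)),
("scene",S1((288,239)),(-.12,.23,.012)),("scene",S1((62,366)),(-.12,-.07,.012)),("scene",S1((383,605)),(.24,-.07,.012)),("scene",S1((603,425)),(.24,.23,.012)),
("top",T1((362,247)),(.11,.036,.027)),("top",T1((383,250)),(.11,.02,.027)),("top",T1((431,256)),(.11,-.02,.027)),("top",T1((453,259)),(.11,-.036,.027))]
def W(q,X):
    c,s=np.cos(q[2]),np.sin(q[2]); return np.array([q[0]+c*X[0]-s*X[1],q[1]+s*X[0]+c*X[1],X[2]])
def res(q,obs): return np.concatenate([proj(P[n],W(q,X))[0]-uv for n,uv,X in obs])
r=least_squares(res,[.55,.05,0],args=(J,),loss="soft_l1"); q=r.x
print("jig",q); print(res(q,J).reshape(-1,2).round(1).tolist())
for k,X in dict(spot=(.085,0,.012),stop=(.12,0,.027),pivot=(.19,.17,.197)).items(): print(k,W(q,X).round(4))
def lens(a,rad,z): return W(q,(.19-rad*np.cos(a),.17-rad*np.sin(a),z))
M=[("top",T1((98,352)),.2,.197),("scene",S1((356,136)),.2,.2),("scene",S1((318,58)),.246,.253)]
f=lambda a:np.concatenate([proj(P[n],lens(a[0],rad,z))[0]-uv for n,uv,rad,z in M])
r=least_squares(f,[0.]); print("mag",r.x,r.fun.round(1)); a=r.x[0]
print("lens",lens(a,.2,.197),"knob",lens(a,.246,.233),"goal a=1.02",lens(1.02,.2,.197),lens(1.02,.246,.233))
B=[("top",T2((137,433)),(-.12,.015,.03)),("top",T2((171,432)),(-.12,-.015,.03)),("top",T2((123,178)),(.12,.015,.03)),("top",T2((158,178)),(.12,-.015,.03)),
("scene",S2((87,63)),(-.12,.015,.03)),("scene",S2((60,88)),(-.12,-.015,.03))]
r=least_squares(res,[.51,-.29,0],args=(B,)); b=r.x; print("bar",b,r.fun.reshape(-1,2).round(1).tolist())
print("grip",W(b,(-.075,0,.015)))
E
python3 fit.py
```

```text
jig [ 0.54784562  0.06038659 -0.14740413]
[[-0.4, -0.2], [0.4, -0.1], [0.0, -1.0], [-0.3, -0.7], [-1.5, -1.4], [-1.8, -0.7], [0.8, -1.5], [0.2, -0.3], [-0.1, -0.4], [0.4, -0.2], [-0.2, -0.4]]
spot [0.6319 0.0479 0.012 ]
stop [0.6665 0.0428 0.027 ]
pivot [0.7608 0.2006 0.197 ]
mag [0.03258905] [ 0.5 -0.7 -0.4 -0.6  0.4 -0.6]
lens [0.56207006 0.22355018 0.197     ] knob [0.51637292 0.22882008 0.233     ] goal a=1.02 [0.6321852  0.04743753 0.197     ] [0.60261455 0.01220152 0.233     ]
bar [ 0.51367165 -0.2946156   0.01311022] [[0.2, 0.3], [-0.3, 0.2], [0.5, -1.1], [-0.6, -1.4], [0.0, -0.7], [-1.5, -1.3]]
grip [ 0.4386781  -0.29559884  0.015     ]
```

```bash
cat > mv.py <<'E'
from h import *
import sys
def pose():
    s=read_state(); Rm=R.from_rotvec(s["orientation"]).as_matrix()
    return np.array(s["tool_pos"]),Rm
def down(psi):
    c,s=np.cos(psi),np.sin(psi); return np.array([[c,s,0],[s,-c,0],[0,0,-1.]])
def plan(wps,start=None):
    """wps: list of (xyz, psi_deg, nrows)"""
    p,Rm=start if start is not None else pose(); 
    print("start",p.round(4),"psi",np.degrees(np.arctan2(Rm[1,0],Rm[0,0])).round(2),"tilt",np.degrees(np.arccos(-Rm[2,2])).round(2))
    for x,psi,n in wps:
        x=np.array(x,float); rv=R.from_matrix(Rm.T@down(np.radians(psi))).as_rotvec(); p0=p.copy()
        for i in range(n):
            d=(p0+(x-p0)*(i+1)/n-p); l=Rm.T@d*100; l=l.round(2); a=np.degrees(rv/n).round(2)
            print('{"linear":%s,"angular":%s}'%(l.tolist(),a.tolist()))
            p=p+Rm@l/100; Rm=Rm@R.from_rotvec(np.radians(a)).as_matrix()
        print("-> ",p.round(4))
E
python3 -c "
from mv import *
plan([((.45,-.3,.32),-6.6,10),((.516,.229,.32),-6.6,11)])"
```

```text
start [ 0.1326 -0.5852  0.2186] psi 12.77 tilt 0.0
{"linear":[3.73, -2.08, -1.01],"angular":[0.0, -0.0, 1.94]}
{"linear":[3.65, -2.2, -1.02],"angular":[0.0, -0.0, 1.94]}
{"linear":[3.57, -2.33, -1.01],"angular":[0.0, -0.0, 1.94]}
{"linear":[3.5, -2.45, -1.01],"angular":[0.0, -0.0, 1.94]}
{"linear":[3.41, -2.56, -1.02],"angular":[0.0, -0.0, 1.94]}
{"linear":[3.32, -2.68, -1.01],"angular":[0.0, -0.0, 1.94]}
{"linear":[3.23, -2.79, -1.01],"angular":[0.0, -0.0, 1.94]}
{"linear":[3.14, -2.9, -1.02],"angular":[0.0, -0.0, 1.94]}
{"linear":[3.03, -3.0, -1.01],"angular":[0.0, -0.0, 1.94]}
{"linear":[2.93, -3.1, -1.02],"angular":[0.0, -0.0, 1.94]}
->  [ 0.45 -0.3   0.32]
{"linear":[0.04, -4.85, 0.0],"angular":[0.0, -0.0, -0.0]}
{"linear":[0.04, -4.84, 0.0],"angular":[0.0, -0.0, -0.0]}
{"linear":[0.04, -4.85, 0.0],"angular":[0.0, -0.0, -0.0]}
{"linear":[0.04, -4.84, 0.0],"angular":[0.0, -0.0, -0.0]}
{"linear":[0.04, -4.85, 0.0],"angular":[0.0, -0.0, -0.0]}
{"linear":[0.04, -4.85, 0.0],"angular":[0.0, -0.0, -0.0]}
{"linear":[0.04, -4.84, 0.0],"angular":[0.0, -0.0, -0.0]}
{"linear":[0.04, -4.85, 0.0],"angular":[0.0, -0.0, -0.0]}
{"linear":[0.04, -4.85, 0.0],"angular":[0.0, -0.0, -0.0]}
{"linear":[0.04, -4.84, 0.0],"angular":[0.0, -0.0, -0.0]}
{"linear":[0.04, -4.85, 0.0],"angular":[0.0, -0.0, -0.0]}
->  [0.516 0.229 0.32 ]
```

drive_tool(plan=[{"claw":0,"linear":[3.7,-2.1,-1.0],"angular":[0,0,1.9]},{"claw":0,"linear":[3.7,-2.2,-1.0],"angular":[0,0,1.9]},{"claw":0,"linear":[3.6,-2.3,-1.0],"angular":[0,0,1.9]},{"claw":0,"linear":[3.5,-2.5,-1.0],"angular":[0,0,1.9]},{"claw":0,"linear":[3.4,-2.6,-1.0],"angular":[0,0,1.9]},{"claw":0,"linear":[3.3,-2.7,-1.0],"angular":[0,0,1.9]},{"claw":0,"linear":[3.2,-2.8,-1.0],"angular":[0,0,2.0]},{"claw":0,"linear":[3.1,-2.9,-1.0],"angular":[0,0,2.0]},{"claw":0,"linear":[3.0,-3.0,-1.0],"angular":[0,0,2.0]},{"claw":0,"linear":[2.9,-3.1,-1.0],"angular":[0,0,2.0]},{"claw":0,"linear":[0,-4.8,0],"angular":[0,0,0]},{"claw":0,"linear":[0,-4.8,0],"angular":[0,0,0]}])

```text
t: 3.25
tool_pos: [0.4596, -0.2014, 0.3187]
orientation: [-3.136, 0.182, -0.0]
force: [0.9, -0.6, -0.5]
opening: 0.0932
```

drive_tool(plan=[{"claw":0,"linear":[0,-4.8,0],"angular":[0,0,0]},{"claw":0,"linear":[0,-4.8,0],"angular":[0,0,0]},{"claw":0,"linear":[0,-4.8,0],"angular":[0,0,0]},{"claw":0,"linear":[0,-4.8,0],"angular":[0,0,0]},{"claw":0,"linear":[0,-4.8,0],"angular":[0,0,0]},{"claw":0,"linear":[0,-4.8,0],"angular":[0,0,0]},{"claw":0,"linear":[0,-4,0],"angular":[0,0,0]},{"claw":0,"linear":[0,0,0],"angular":[0,0,0]},{"claw":0,"linear":[0,0,0],"angular":[0,0,0]}])

```text
t: 4.38
tool_pos: [0.4971, 0.1226, 0.3186]
orientation: [3.136, -0.181, -0.0]
force: [-1.0, -0.8, -0.4]
opening: 0.0932
```

```bash
python3 -c "
from mv import *
plan([((.516,.229,.32),-6.6,1),((.516,.229,.215),-6.6,5)])
p=read_camera('scene'); crop(p,290,30,490,210,3.5,'s3.png')
p=read_camera('top'); crop(p,120,100,300,270,3.5,'t3.png')"
```

```text
start [0.4971 0.1226 0.3186] psi -6.61 tilt 0.03
{"linear":[0.65, -10.79, -0.15],"angular":[0.03, 0.0, -0.01]}
->  [0.516 0.229 0.32 ]
{"linear":[0.0, 0.0, 2.1],"angular":[-0.0, 0.0, 0.0]}
{"linear":[0.0, 0.0, 2.1],"angular":[-0.0, 0.0, 0.0]}
{"linear":[0.0, 0.0, 2.1],"angular":[-0.0, 0.0, 0.0]}
{"linear":[0.0, 0.0, 2.1],"angular":[-0.0, 0.0, 0.0]}
{"linear":[0.0, 0.0, 2.1],"angular":[-0.0, 0.0, 0.0]}
->  [0.516 0.229 0.215]
```

View pics/s3.png

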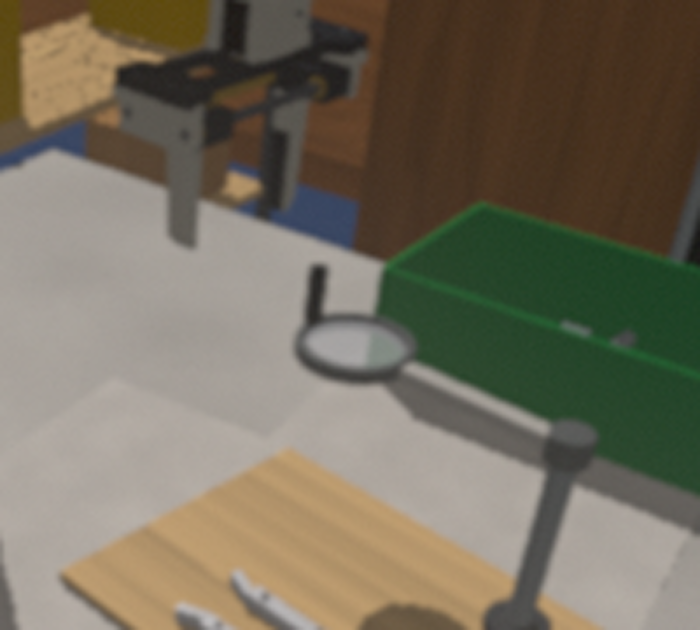

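The gripper is about 110 mm short of the knob, because the rows were speed-limited. The knob top is at crop (318,268), and the gripper is above and to its left.

drive_tool(plan=[{"claw":0,"linear":[0.1,-2.7,0],"angular":[0,0,0]},{"claw":0,"linear":[0.1,-2.7,0],"angular":[0,0,0]},{"claw":0,"linear":[0.2,-2.7,0],"angular":[0,0,0]},{"claw":0,"linear":[0.2,-2.7,0],"angular":[0,0,0]},{"claw":0,"linear":[0,0,0],"angular":[0,0,0]},{"claw":0,"linear":[0,0,0],"angular":[0,0,0]}])

```text
t: 5.22
tool_pos: [0.5158, 0.2283, 0.3187]
orientation: [3.136, -0.183, -0.0]
force: [0.1, 0.6, 0.1]
opening: 0.0932
```

```bash
python3 -c "
from mv import *
plan([((.516,.229,.215),-6.6,5)])
p=read_camera('scene'); crop(p,290,30,490,210,3.5,'s4.png')
p=read_camera('top'); crop(p,120,100,300,270,3.5,'t4.png')"
```

```text
start [0.5158 0.2283 0.3187] psi -6.7 tilt 0.03
{"linear":[0.0, -0.01, 2.07],"angular":[0.01, -0.0, -0.02]}
{"linear":[0.01, -0.02, 2.08],"angular":[0.01, -0.0, -0.02]}
{"linear":[-0.0, -0.01, 2.07],"angular":[0.01, -0.0, -0.02]}
{"linear":[0.0, -0.02, 2.07],"angular":[0.01, -0.0, -0.02]}
{"linear":[0.0, -0.01, 2.08],"angular":[0.01, -0.0, -0.02]}
->  [0.516 0.229 0.215]
```

View pics/s4.png

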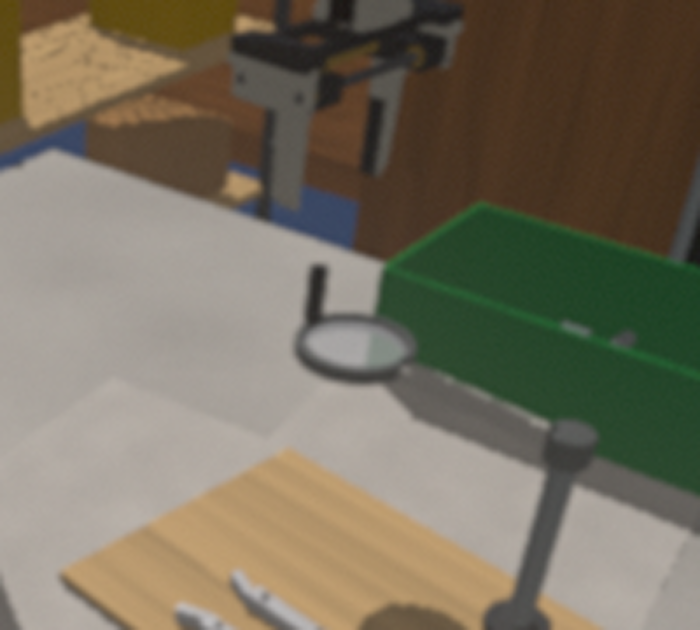

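View pics/t4.png

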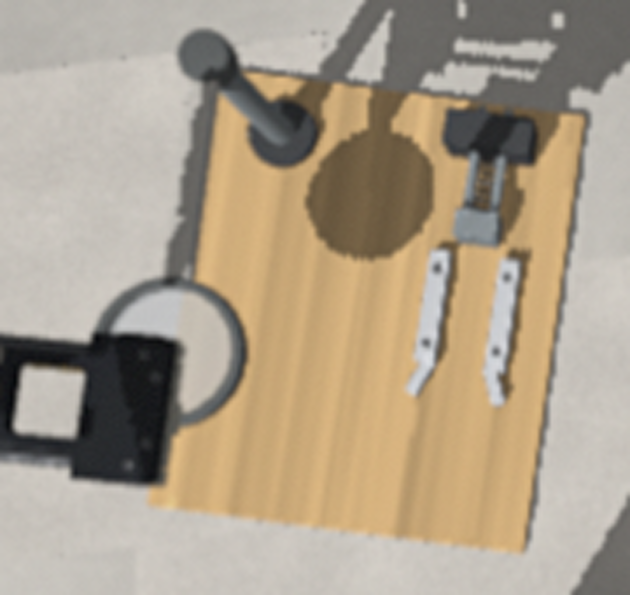

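The fingers are above the knob and straddle it in the scene view, with finger tips at crop (285,205) and (372,170) and the knob top at (318,268). I'll lower to the knob.

drive_tool(plan=[{"claw":0,"linear":[0,0,2],"angular":[0,0,0]},{"claw":0,"linear":[0,0,2.1],"angular":[0,0,0]},{"claw":0,"linear":[0,0,2.1],"angular":[0,0,0]},{"claw":0,"linear":[0,0,2.1],"angular":[0,0,0]},{"claw":0,"linear":[0,0,2],"angular":[0,0,0]},{"claw":0,"linear":[0,0,0],"angular":[0,0,0]}])

```text
t: 6.08
tool_pos: [0.5141, 0.2289, 0.2128]
orientation: [3.135, -0.182, -0.006]
force: [-0.6, 0.8, 0.2]
opening: 0.0934
```

```bash
python3 -c "
from mv import *
p=read_camera('scene'); crop(p,330,70,480,180,5,'s5.png')"
```

```text
(no output)
```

View pics/s5.png

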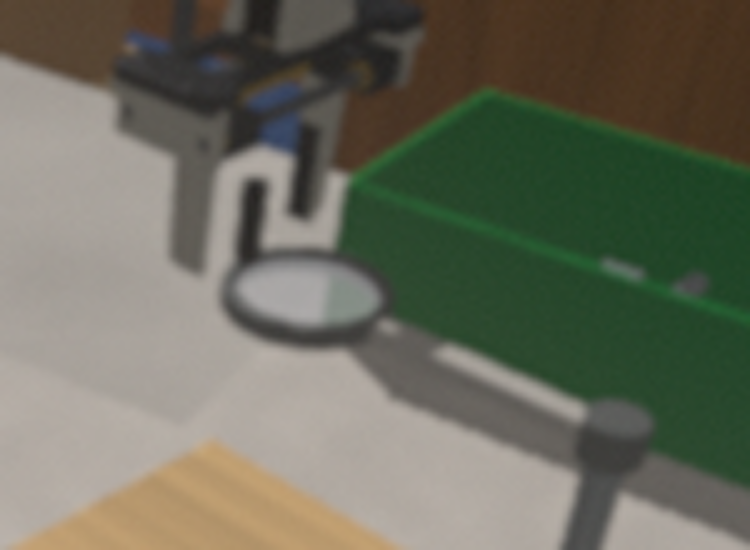

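The knob is between the fingers, at crop (252,220) with finger tips at (190,270) and (300,215). I'll close gently.

drive_tool(plan=[{"claw":1,"linear":[0,0,0],"angular":[0,0,0]},{"claw":1,"linear":[0,0,0],"angular":[0,0,0]},{"claw":1,"linear":[0,0,0],"angular":[0,0,0]},{"claw":1,"linear":[0,0,0],"angular":[0,0,0]},{"claw":1,"linear":[0,0,0],"angular":[0,0,0]},{"claw":1,"linear":[0,0,0],"angular":[0,0,0]},{"claw":1,"linear":[0,0,0],"angular":[0,0,0]},{"claw":1,"linear":[0,0,0],"angular":[0,0,0]}], newtons=8)

```text
t: 7.12
tool_pos: [0.5156, 0.2295, 0.2156]
orientation: [3.136, -0.182, -0.0]
force: [-0.3, -1.2, 0.5]
opening: 0.0178
```

```bash
python3 -c "
from mv import *
print(read_state())
piv=np.array([.7608,.2006]); p,Rm=pose()
d=p[:2]-piv; print(np.linalg.norm(d), 'a', (np.arctan2(d[1],d[0])-np.pi+.1474)%(2*np.pi))
p=read_camera('scene'); crop(p,330,70,480,180,5,'s6.png')"
```

```text
{'t': 7.125, 'q': array([ 3.28090592e-01,  3.59200035e-02,  1.59346677e+00, -9.54827722e-05,
        1.51234942e+00,  2.01465365e+00]), 'dq': array([-9.89330365e-04, -3.33048934e-05,  1.64655902e-06, -5.89214424e-03,
        5.90983565e-03, -9.04107131e-04]), 'joint_torque': array([ 6.33374043e-01, -5.08862472e+01, -4.95227408e+01,  3.08569595e-01,
       -3.52472076e-01, -2.81390203e-03]), 'tool_pos': array([0.51557764, 0.22954585, 0.21560521]), 'orientation': array([ 3.13618959e+00, -1.81727431e-01, -1.52506127e-04]), 'force': array([-0.32365891, -1.22590718,  0.49147768]), 'wrist_torque': array([-0.13488764,  0.17043265,  0.00472837]), 'opening': 0.01775440477303569}
0.24692482445205516 a 0.029904484221477096
```

View pics/s6.png

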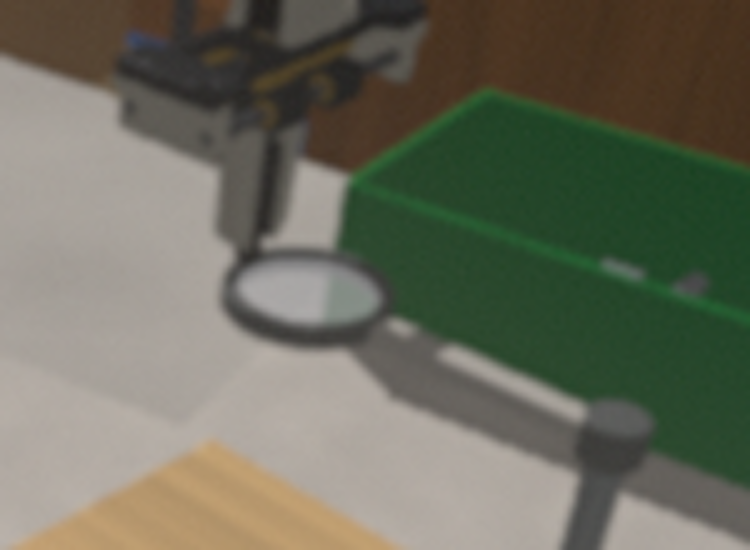

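drive_tool(plan=[{"claw":1,"linear":[0.03,1.29,0],"angular":[0,0,-3]},{"claw":1,"linear":[0.03,1.29,0],"angular":[0,0,-3]},{"claw":1,"linear":[0.03,1.29,0],"angular":[0,0,-3]},{"claw":1,"linear":[0.04,1.29,0],"angular":[0,0,-3]},{"claw":1,"linear":[0.03,1.29,0],"angular":[0,0,-3]},{"claw":1,"linear":[0.03,1.29,0],"angular":[0,0,-3]}])

```text
t: 7.92
tool_pos: [0.5192, 0.1525, 0.2156]
orientation: [-3.125, -0.314, -0.002]
force: [5.0, 2.3, -2.9]
opening: 0.0153
```

```bash
cat > ang.py <<'E'
from mv import *
s=read_state(); print(s['t'],s['force'].round(1),s['wrist_torque'].round(2),s['opening'])
piv=np.array([.7608,.2006]); p,Rm=pose()
d=p[:2]-piv; print(p.round(4),'R',np.linalg.norm(d), 'a', (np.arctan2(d[1],d[0])-np.pi+.1474)%(2*np.pi),'psi',np.degrees(np.arctan2(Rm[1,0],Rm[0,0])))
E
python3 ang.py
```

```text
7.925 [ 5.   2.3 -2.9] [ 0.38 -0.74  0.02] 0.015341065209539912
[0.5192 0.1525 0.2156] R 0.24638385098412421 a 0.34375747856328065 psi 11.47517672103048
```

drive_tool(plan=[{"claw":1,"linear":[0.03,1.29,0],"angular":[0,0,-3]},{"claw":1,"linear":[0.03,1.29,0],"angular":[0,0,-3]},{"claw":1,"linear":[0.03,1.29,0],"angular":[0,0,-3]},{"claw":1,"linear":[0.04,1.29,0],"angular":[0,0,-3]},{"claw":1,"linear":[0.03,1.29,0],"angular":[0,0,-3]},{"claw":1,"linear":[0.03,1.29,0],"angular":[0,0,-3]},{"claw":1,"linear":[0.03,1.29,0],"angular":[0,0,-3]},{"claw":1,"linear":[0.03,1.29,0],"angular":[0,0,-3]},{"claw":1,"linear":[0.03,1.29,0],"angular":[0,0,-3]}])

```text
t: 9.05
tool_pos: [0.5678, 0.0488, 0.2156]
orientation: [-2.965, -1.035, -0.003]
force: [5.5, 6.7, -2.2]
opening: 0.0157
```

```bash
python3 ang.py
```

```text
9.05 [ 5.5  6.7 -2.2] [ 0.89 -0.89 -0.04] 0.01573537155048422
[0.5678 0.0488 0.2156] R 0.2455509875527053 a 0.8137337983134065 psi 38.49981445381308
```

drive_tool(plan=[{"claw":1,"linear":[0.08,1.27,0],"angular":[0,0,-3]},{"claw":1,"linear":[0.08,1.27,0],"angular":[0,0,-3]},{"claw":1,"linear":[0.08,1.27,0],"angular":[0,0,-3]},{"claw":1,"linear":[0.08,1.2,0],"angular":[0,0,-2.8]},{"claw":1,"linear":[0,0,0],"angular":[0,0,0]},{"claw":1,"linear":[0,0,0],"angular":[0,0,0]}])

```text
t: 9.8
tool_pos: [0.6029, 0.0131, 0.2156]
orientation: [2.846, 1.329, -0.001]
force: [-1.3, -5.5, 0.9]
opening: 0.0159
```

```bash
python3 ang.py; python3 -c "
from h import *
p=read_camera('scene'); crop(p,290,70,490,250,3.5,'s7.png')
p=read_camera('top'); crop(p,120,100,300,270,3.5,'t7.png')"
```

```text
9.8 [-1.3 -5.5  0.9] [-0.82  0.25 -0.03] 0.015898929110667027
[0.6029 0.0131 0.2156] R 0.2451569594710765 a 1.018211093914899 psi 50.07939990938782
```

View pics/s7.png

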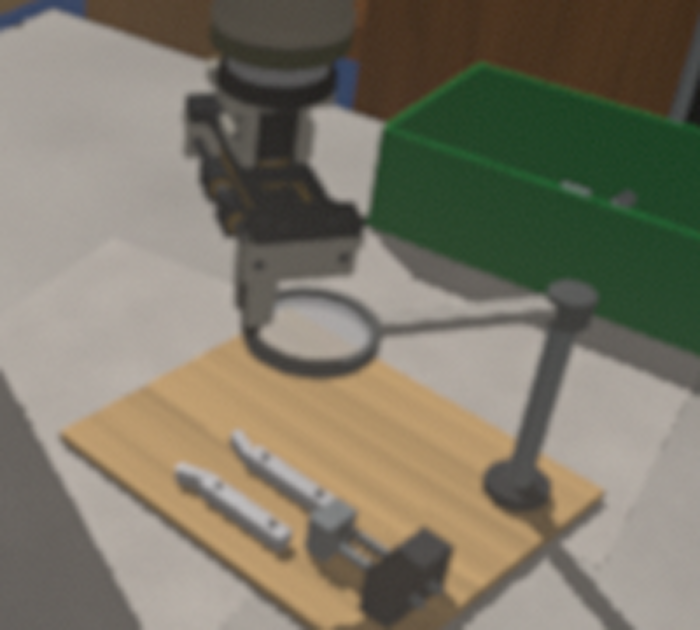

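View pics/t7.png

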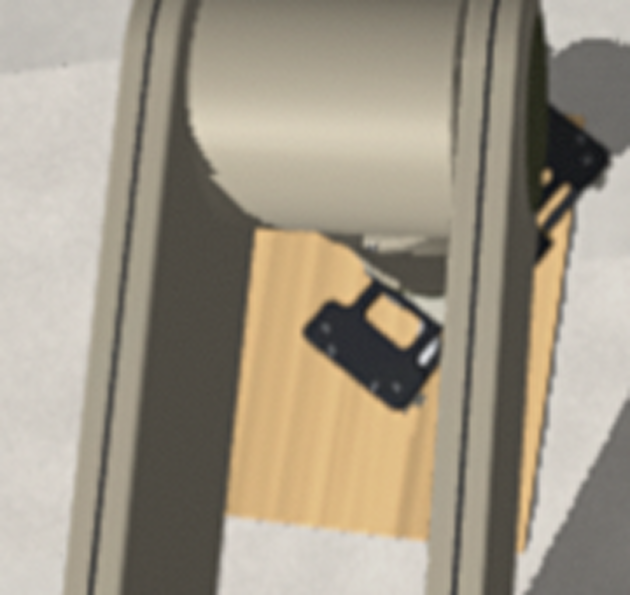

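The lens has swung round. In the scene crop its frame is centred at about (313,332). I'll check that against the spot, then open.

```bash
python3 -c "
from h import *
p=read_camera('scene'); print(back(p,[(313.5/3.5-.5+290,332.5/3.5-.5+70)],.197), proj(p,(.632,.0475,.197))); print(search_frame(p,'lens'))
for d in masks_of(p,'lens'): print(d['p'],d['mask'].sum(),np.argwhere(d['mask']).mean(0))
"
```

```text
[[0.63502219 0.04865721 0.197     ]] [[377.81377033 164.24730875]]
[{'at': [0.6616, 0.0762, 0.1963], 'p': 0.6}]
0.73 1277 [162.4761159  401.03367267]
```

drive_tool(plan=[{"claw":0,"linear":[0,0,0],"angular":[0,0,0]},{"claw":0,"linear":[0,0,0],"angular":[0,0,0]},{"claw":0,"linear":[0,0,0],"angular":[0,0,0]},{"claw":0,"linear":[0,0,0],"angular":[0,0,0]},{"claw":0,"linear":[0,0,0],"angular":[0,0,0]}])

```text
t: 10.68
tool_pos: [0.6032, 0.0136, 0.2156]
orientation: [-2.845, -1.332, -0.0]
force: [-0.2, 1.1, -0.0]
opening: 0.0611
```

drive_tool(plan=[{"claw":0,"linear":[0,0,0],"angular":[0,0,0]},{"claw":0,"linear":[0,0,0],"angular":[0,0,0]},{"claw":0,"linear":[0,0,-1],"angular":[0,0,0]},{"claw":0,"linear":[0,0,-2],"angular":[0,0,0]},{"claw":0,"linear":[0,0,-3],"angular":[0,0,0]},{"claw":0,"linear":[0,0,-3],"angular":[0,0,0]},{"claw":0,"linear":[0,0,-1],"angular":[0,0,0]}])

```text
t: 11.55
tool_pos: [0.6044, 0.0134, 0.3199]
orientation: [2.843, 1.331, 0.008]
force: [-0.7, -0.2, 0.5]
opening: 0.0931
```

```bash
python3 -c "
from mv import *
plan([((.4537,-.2954,.30),0.75,12)])"
```

```text
start [0.6044 0.0134 0.3199] psi 50.17 tilt 0.33
{"linear":[-2.78, 0.68, 0.16],"angular":[0.01, -0.02, 4.12]}
{"linear":[-2.73, 0.88, 0.16],"angular":[0.01, -0.02, 4.12]}
{"linear":[-2.65, 1.08, 0.16],"angular":[0.01, -0.02, 4.12]}
{"linear":[-2.57, 1.26, 0.16],"angular":[0.01, -0.02, 4.12]}
{"linear":[-2.47, 1.45, 0.17],"angular":[0.01, -0.02, 4.12]}
{"linear":[-2.37, 1.62, 0.16],"angular":[0.01, -0.02, 4.12]}
{"linear":[-2.24, 1.78, 0.16],"angular":[0.01, -0.02, 4.12]}
{"linear":[-2.1, 1.94, 0.17],"angular":[0.01, -0.02, 4.12]}
{"linear":[-1.97, 2.09, 0.16],"angular":[0.01, -0.02, 4.12]}
{"linear":[-1.8, 2.22, 0.17],"angular":[0.01, -0.02, 4.12]}
{"linear":[-1.64, 2.35, 0.16],"angular":[0.01, -0.02, 4.12]}
{"linear":[-1.47, 2.45, 0.16],"angular":[0.01, -0.02, 4.12]}
->  [ 0.4537 -0.2954  0.3   ]
```

drive_tool(plan=[{"claw":0,"linear":[-2.8,0.7,0],"angular":[0,0,4.1]},{"claw":0,"linear":[-2.7,0.9,0],"angular":[0,0,4.1]},{"claw":0,"linear":[-2.7,1.1,0],"angular":[0,0,4.1]},{"claw":0,"linear":[-2.6,1.3,0],"angular":[0,0,4.1]},{"claw":0,"linear":[-2.5,1.5,0],"angular":[0,0,4.1]},{"claw":0,"linear":[-2.4,1.6,0],"angular":[0,0,4.1]},{"claw":0,"linear":[-2.2,1.8,0],"angular":[0,0,4.1]},{"claw":0,"linear":[-2.1,1.9,0],"angular":[0,0,4.1]},{"claw":0,"linear":[-2.0,2.1,0.5],"angular":[0,0,4.1]},{"claw":0,"linear":[-1.8,2.2,0.5],"angular":[0,0,4.1]},{"claw":0,"linear":[-1.6,2.3,0.5],"angular":[0,0,4.2]},{"claw":0,"linear":[-1.5,2.5,0.5],"angular":[0,0,4.2]}])

```text
t: 13.05
tool_pos: [0.4523, -0.2976, 0.2954]
orientation: [-3.141, -0.017, 0.0]
force: [-0.2, -0.2, 0.2]
opening: 0.0927
```

```bash
python3 -c "
from mv import *
p=read_camera('top'); crop(p,120,100,300,270,3.5,'t8.png'); crop(p,330,120,470,320,3,'t8b.png')
p=read_camera('scene'); crop(p,290,70,490,250,3.5,'s8.png')
plan([((.4537,-.2954,.15),0.75,4),((.4537,-.2954,.10),0.75,3)])"
```

```text
start [ 0.4513 -0.2987  0.2946] psi 0.51 tilt 0.1
{"linear":[0.07, -0.08, 3.62],"angular":[-0.0, 0.03, -0.06]}
{"linear":[0.06, -0.08, 3.61],"angular":[-0.0, 0.03, -0.06]}
{"linear":[0.07, -0.08, 3.62],"angular":[-0.0, 0.03, -0.06]}
{"linear":[0.06, -0.08, 3.61],"angular":[-0.0, 0.03, -0.06]}
->  [ 0.4537 -0.2954  0.15  ]
{"linear":[-0.0, -0.0, 1.67],"angular":[-0.01, -0.01, 0.0]}
{"linear":[-0.0, -0.0, 1.67],"angular":[-0.01, -0.01, 0.0]}
{"linear":[-0.0, -0.0, 1.66],"angular":[-0.01, -0.01, 0.0]}
->  [ 0.4537 -0.2954  0.1   ]
```

View pics/t8.png

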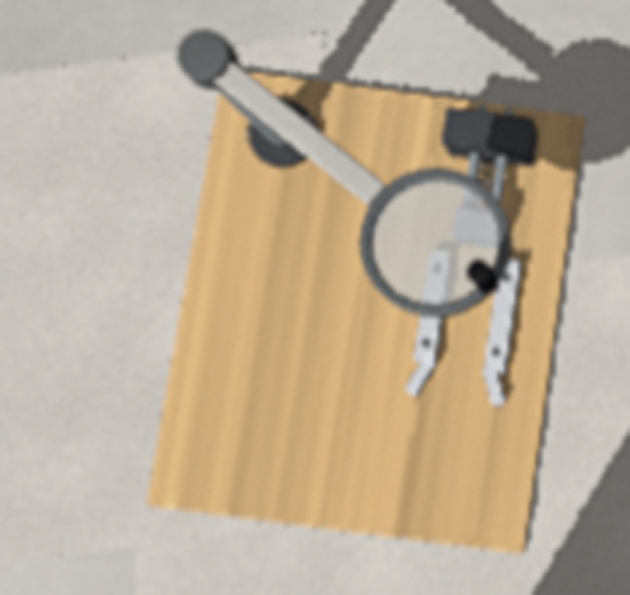

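View pics/t8b.png

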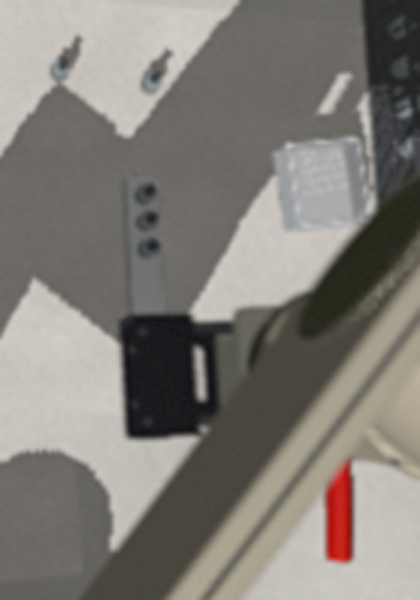

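View pics/s8.png

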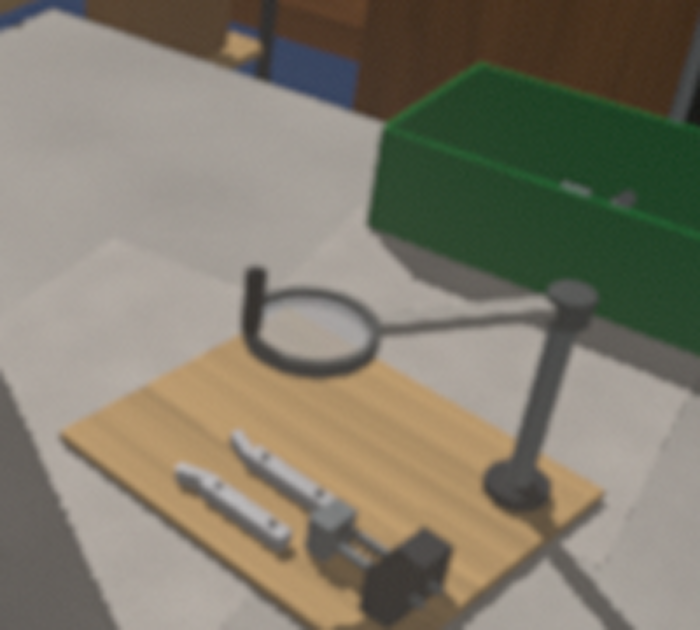

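The lens frame is centred at crop (435,243) in the top view and the knob is free. The gripper is above the bar's bare half, and the tub, sleeves and driver are untouched.

```bash
python3 -c "
from mv import *
p=read_camera('top'); print(back(p,[(435.5/3.5-.5+120,243.5/3.5-.5+100)],.2))
plan([((.4537,-.2954,.15),0.75,4)])"
```

```text
[[0.62982176 0.04947674 0.2       ]]
start [ 0.4521 -0.2976  0.295 ] psi 0.66 tilt 0.07
{"linear":[0.05, -0.05, 3.63],"angular":[-0.01, 0.01, -0.02]}
{"linear":[0.04, -0.05, 3.62],"angular":[-0.01, 0.01, -0.02]}
{"linear":[0.04, -0.05, 3.63],"angular":[-0.01, 0.01, -0.02]}
{"linear":[0.05, -0.06, 3.62],"angular":[-0.01, 0.01, -0.02]}
->  [ 0.4537 -0.2954  0.15  ]
```

drive_tool(plan=[{"claw":0,"linear":[0.05,-0.1,3],"angular":[0,0,0]},{"claw":0,"linear":[0.05,-0.1,4],"angular":[0,0,0]},{"claw":0,"linear":[0.05,-0.1,4],"angular":[0,0,0]},{"claw":0,"linear":[0.05,0,4],"angular":[0,0,0]},{"claw":0,"linear":[0,0,4],"angular":[0,0,0]},{"claw":0,"linear":[0,0,0],"angular":[0,0,0]}])

```text
t: 13.95
tool_pos: [0.4529, -0.2912, 0.1023]
orientation: [-3.137, -0.024, 0.009]
force: [0.3, 0.4, 0.4]
opening: 0.093
```

```bash
python3 -c "
from mv import *
plan([((.4537,-.2954,.004),0.75,6)])
p=read_camera('scene'); crop(p,180,180,370,340,4,'s9.png')"
```

```text
start [ 0.4529 -0.2912  0.1023] psi 0.86 tilt 0.41
{"linear":[0.02, 0.08, 1.64],"angular":[-0.05, 0.05, 0.02]}
{"linear":[0.02, 0.07, 1.63],"angular":[-0.05, 0.05, 0.02]}
{"linear":[0.02, 0.08, 1.64],"angular":[-0.05, 0.05, 0.02]}
{"linear":[0.01, 0.07, 1.64],"angular":[-0.05, 0.05, 0.02]}
{"linear":[0.02, 0.08, 1.64],"angular":[-0.05, 0.05, 0.02]}
{"linear":[0.01, 0.07, 1.64],"angular":[-0.05, 0.05, 0.02]}
->  [ 0.4537 -0.2954  0.004 ]
```

View pics/s9.png

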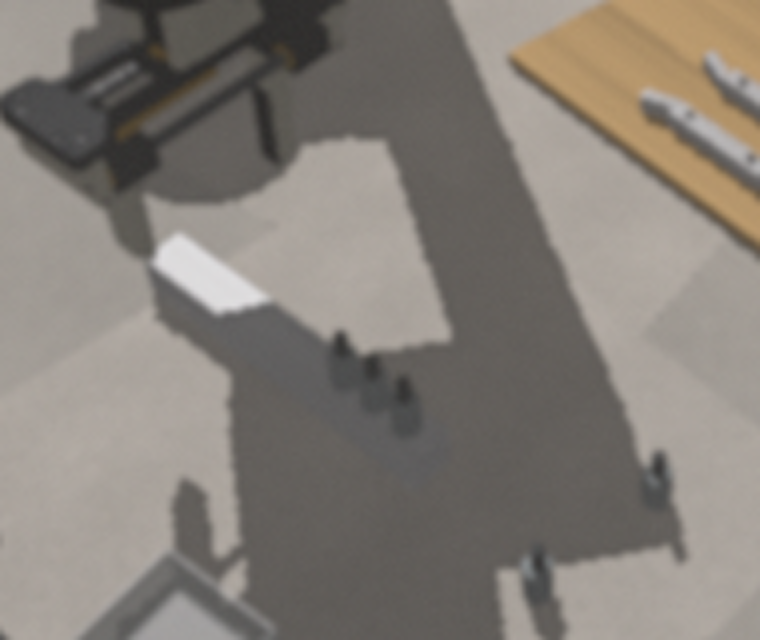

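The fingers straddle the bar's bare end, with tips at crop (150,250) and (275,160) and the bar between them. I'll go down to grasp.

drive_tool(plan=[{"claw":0,"linear":[0,0.1,2],"angular":[0,0,0]},{"claw":0,"linear":[0,0.1,2.5],"angular":[0,0,0]},{"claw":0,"linear":[0,0.1,2.5],"angular":[0,0,0]},{"claw":0,"linear":[0,0,1.5],"angular":[0,0,0]},{"claw":0,"linear":[0,0,0.5],"angular":[0,0,0]},{"claw":0,"linear":[0,0,0],"angular":[0,0,0]},{"claw":0,"linear":[0,0,0],"angular":[0,0,0]}])

```text
t: 14.88
tool_pos: [0.4556, -0.2974, 0.0169]
orientation: [3.14, 0.021, 0.002]
force: [0.1, -0.4, 0.4]
opening: 0.0929
```

```bash
python3 -c "
from mv import *
plan([((.4537,-.2954,.004),0.75,1)])"
```

```text
start [ 0.4556 -0.2974  0.0169] psi 0.77 tilt 0.11
{"linear":[-0.19, -0.2, 1.29],"angular":[0.07, -0.08, 0.02]}
->  [ 0.4537 -0.2954  0.004 ]
```

drive_tool(plan=[{"claw":0,"linear":[-0.1,-0.2,0.6],"angular":[0,0,0]},{"claw":0,"linear":[0,0,0.6],"angular":[0,0,0]},{"claw":0,"linear":[0,0,0],"angular":[0,0,0]},{"claw":1,"linear":[0,0,0],"angular":[0,0,0]},{"claw":1,"linear":[0,0,0],"angular":[0,0,0]},{"claw":1,"linear":[0,0,0],"angular":[0,0,0]},{"claw":1,"linear":[0,0,0],"angular":[0,0,0]},{"claw":1,"linear":[0,0,0],"angular":[0,0,0]},{"claw":1,"linear":[0,0,0],"angular":[0,0,0]},{"claw":1,"linear":[0,0,0],"angular":[0,0,0]},{"claw":1,"linear":[0,0,0],"angular":[0,0,0]}], newtons=55)

```text
t: 16.25
tool_pos: [0.4538, -0.295, 0.0037]
orientation: [3.141, 0.021, 0.0]
force: [0.0, -0.6, -0.1]
opening: 0.0298
```

drive_tool(plan=[{"claw":1,"linear":[0,0,-1],"angular":[0,0,0]},{"claw":1,"linear":[0,0,-1.5],"angular":[0,0,0]},{"claw":1,"linear":[0,0,-1.5],"angular":[0,0,0]},{"claw":1,"linear":[0,0,-1.5],"angular":[0,0,0]},{"claw":1,"linear":[0,0,0],"angular":[0,0,0]},{"claw":1,"linear":[0,0,0],"angular":[0,0,0]}])

```text
t: 17.0
tool_pos: [0.4537, -0.2947, 0.0585]
orientation: [-3.141, -0.021, 0.0]
force: [-0.7, 0.7, -3.8]
opening: 0.0297
```

```bash
python3 -c "
from mv import *
s=read_state(); print(s['force'],s['wrist_torque'],s['opening']); plan([])
p=read_camera('scene'); crop(p,180,180,370,340,4,'s10.png')
p=read_camera('top'); crop(p,330,120,470,320,3,'t10.png')"
```

```text
[-0.70442971  0.68760396 -3.81138626] [-0.02358661  0.27788949 -0.00345806] 0.02972254796383753
start [ 0.4537 -0.2947  0.0585] psi 0.77 tilt 0.01
```

View pics/s10.png

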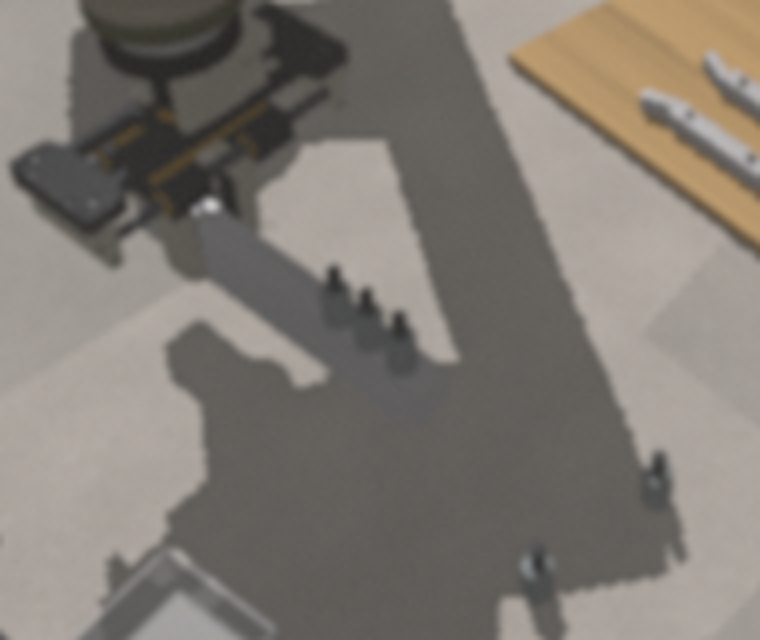

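View pics/t10.png

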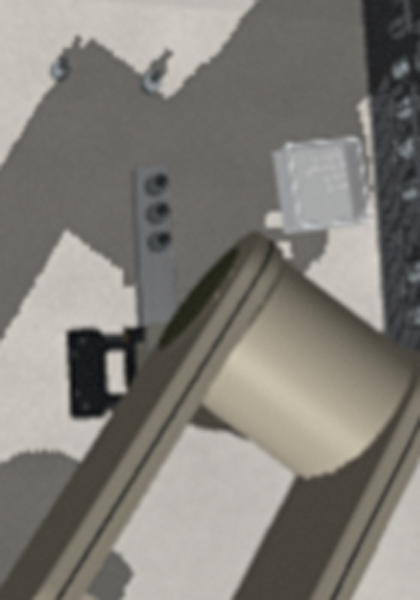

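The bar is held level, with no droop visible: the sleeves are upright at crop (335–400, 270–350). I'll check its pose from the far end, then plan the transport.

```bash
python3 -c "
from mv import *
p=read_camera('top'); print(back(p,[((133+.5)/3-.5+330,168.5/3-.5+120),((170+.5)/3-.5+330,167.5/3-.5+120)],.085))
plan([((.4588,.0736,.058),-8.45,12)])"
```

```text
[[ 0.62990422 -0.2758888   0.085     ]
 [ 0.63031866 -0.30907691  0.085     ]]
start [ 0.4533 -0.2944  0.0578] psi 0.77 tilt 0.09
{"linear":[0.09, -3.07, 0.0],"angular":[-0.0, 0.01, 0.77]}
{"linear":[0.04, -3.06, 0.0],"angular":[-0.0, 0.01, 0.77]}
{"linear":[0.01, -3.07, 0.0],"angular":[-0.0, 0.01, 0.77]}
{"linear":[-0.04, -3.07, 0.0],"angular":[-0.0, 0.01, 0.77]}
{"linear":[-0.08, -3.06, 0.0],"angular":[-0.0, 0.01, 0.77]}
{"linear":[-0.12, -3.07, 0.01],"angular":[-0.0, 0.01, 0.77]}
{"linear":[-0.16, -3.06, -0.0],"angular":[-0.0, 0.01, 0.77]}
{"linear":[-0.2, -3.06, -0.0],"angular":[-0.0, 0.01, 0.77]}
{"linear":[-0.24, -3.06, -0.0],"angular":[-0.0, 0.01, 0.77]}
{"linear":[-0.28, -3.05, -0.0],"angular":[-0.0, 0.01, 0.77]}
{"linear":[-0.33, -3.05, 0.0],"angular":[-0.0, 0.01, 0.77]}
{"linear":[-0.36, -3.05, 0.0],"angular":[-0.0, 0.01, 0.77]}
->  [0.4588 0.0736 0.058 ]
```

drive_tool(plan=[{"claw":1,"linear":[0.1,-2,0],"angular":[0,0,0.7]},{"claw":1,"linear":[0,-3.2,0],"angular":[0,0,0.8]},{"claw":1,"linear":[0,-3.2,0],"angular":[0,0,0.8]},{"claw":1,"linear":[0,-3.2,0],"angular":[0,0,0.8]},{"claw":1,"linear":[-0.1,-3.2,0],"angular":[0,0,0.8]},{"claw":1,"linear":[-0.1,-3.2,0],"angular":[0,0,0.8]},{"claw":1,"linear":[-0.1,-3.2,0],"angular":[0,0,0.8]},{"claw":1,"linear":[-0.2,-3.2,0],"angular":[0,0,0.8]},{"claw":1,"linear":[-0.2,-3.2,0],"angular":[0,0,0.8]},{"claw":1,"linear":[-0.3,-3,0],"angular":[0,0,0.7]},{"claw":1,"linear":[-0.3,-3,0],"angular":[0,0,0.7]},{"claw":1,"linear":[-0.3,-2,0],"angular":[0,0,0.7]}])

```text
t: 18.65
tool_pos: [0.46, 0.0631, 0.0581]
orientation: [-3.133, 0.23, 0.001]
force: [0.1, -1.0, -3.3]
opening: 0.0295
```

```bash
python3 -c "
from mv import *
plan([((.4588,.0736,.058),-8.45,1)])
p=read_camera('top'); crop(p,120,100,300,270,3.5,'t11.png')
p=read_camera('scene'); crop(p,290,90,490,270,3.5,'s11.png')"
```

```text
start [0.46   0.0631 0.0581] psi -8.41 tilt 0.06
{"linear":[-0.27, -1.02, 0.01],"angular":[-0.01, 0.06, 0.04]}
->  [0.4588 0.0736 0.058 ]
```

View pics/t11.png

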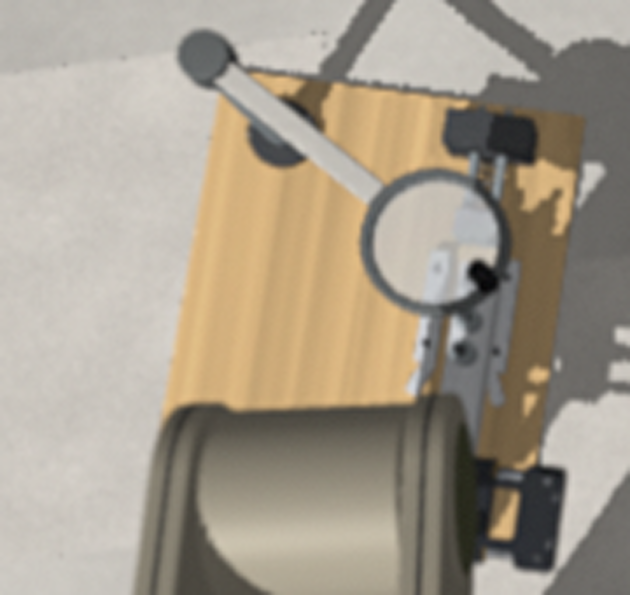

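View pics/s11.png

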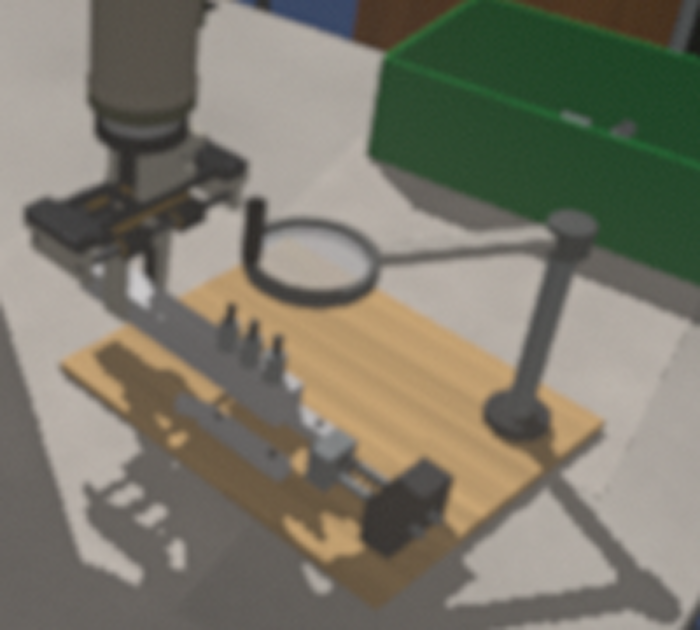

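The bar is in front of the channel, aligned with the rails but about 10 mm right of centre in the top view. I'll shift it over and lower part-way.

drive_tool(plan=[{"claw":1,"linear":[-0.2,-0.5,0],"angular":[0,0,0]},{"claw":1,"linear":[-0.1,-0.5,0],"angular":[0,0,0]},{"claw":1,"linear":[0,0,0.5],"angular":[0,0,0]},{"claw":1,"linear":[0,0,0.6],"angular":[0,0,0]},{"claw":1,"linear":[0,0,0.6],"angular":[0,0,0]},{"claw":1,"linear":[0,0,0],"angular":[0,0,0]},{"claw":1,"linear":[0,0,0],"angular":[0,0,0]}])

```text
t: 19.62
tool_pos: [0.459, 0.072, 0.0416]
orientation: [3.133, -0.231, -0.0]
force: [0.4, -0.5, -3.6]
opening: 0.0295
```

```bash
python3 -c "
from mv import *
plan([((.4588,.0736,.032),-8.45,1)]); print(read_state()['force'])
p=read_camera('top'); crop(p,220,140,290,240,6,'t12.png')
p=read_camera('scene'); crop(p,310,170,450,270,5.5,'s12.png')"
```

```text
start [0.459  0.072  0.0416] psi -8.44 tilt 0.01
{"linear":[-0.05, -0.15, 0.96],"angular":[0.0, 0.01, 0.01]}
->  [0.4587 0.0736 0.032 ]
[ 0.39518907 -0.49990199 -3.64169625]
```

View pics/t12.png

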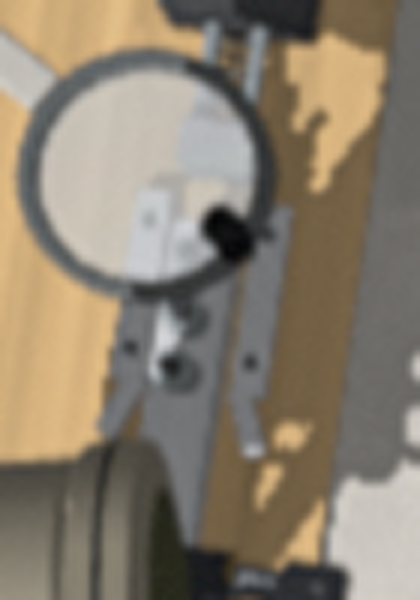

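View pics/s12.png

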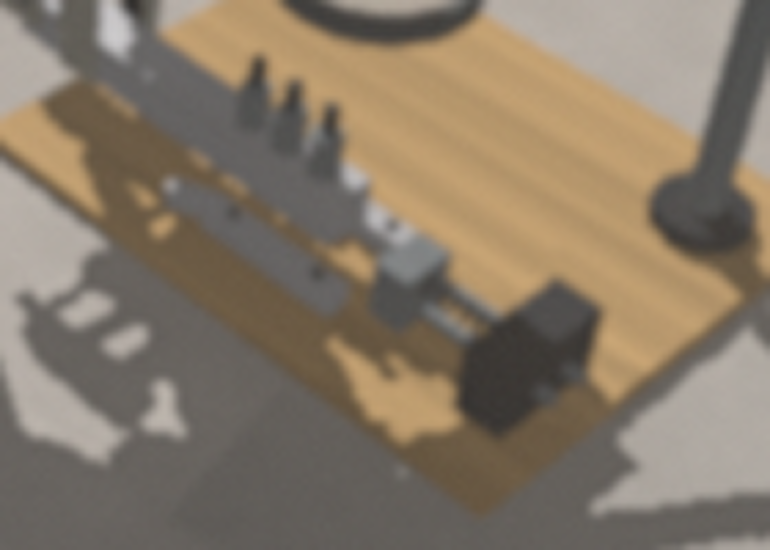

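```bash
cat > ov.py <<'E'
from mv import *
import sys
Q=np.array([.54785,.06039,-.14740])
def JW(X):
    X=np.atleast_2d(X); c,s=np.cos(Q[2]),np.sin(Q[2]); return np.c_[Q[0]+c*X[:,0]-s*X[:,1],Q[1]+s*X[:,0]+c*X[:,1],X[:,2]]
def toJ(x):
    d=np.array(x[:2])-Q[:2]; c,s=np.cos(Q[2]),np.sin(Q[2]); return np.array([c*d[0]+s*d[1],-s*d[0]+c*d[1]])
def overlay(cn,box,f,name,goff=.06,under=.0037):
    p=read_camera(cn); u0,v0,u1,v1=box
    im=cv2.resize(p["pixels"][v0:v1,u0:u1,::-1],None,fx=f,fy=f,interpolation=cv2.INTER_CUBIC)
    def line(W,col):
        uv=(proj(p,W)-[u0,v0]+.5)*f-.5
        cv2.polylines(im,[np.round(uv).astype(int).reshape(-1,1,2)],False,col,1,cv2.LINE_AA)
    for s in(1,-1):
        line(JW([(.02,s*.02,.027),(.11,s*.02,.027),(.11,s*.036,.027),(.02,s*.036,.027),(.02,s*.02,.027)]),(0,255,0))
    t,Rm=pose(); ex=Rm[:,0]; ey=Rm[:,1]; b=t+goff*ex
    z=t[2]-under+.03; c=[b+a*.12*ex+w*.015*ey for a,w in((1,1),(1,-1),(-1,-1),(-1,1),(1,1))]
    c=np.array(c); c[:,2]=z; line(c,(0,0,255))
    k=c[:2].copy(); k[:,2]=z-.03; line(np.array([c[0],k[0],k[1],c[1]]),(0,0,255))
    cv2.imwrite("pics/"+name,im); print(name,"bar centre jig",toJ(b).round(4),"yaw rel",np.arctan2(ex[1],ex[0])-Q[2])
E
python3 -c "
from ov import *
overlay('top',(220,140,290,240),6,'t13.png'); overlay('scene',(310,170,450,270),5.5,'s13.png')"
```

```text
t13.png bar centre jig [-0.0293 -0.0014] yaw rel 0.00017178950511087532
s13.png bar centre jig [-0.0293 -0.0014] yaw rel 0.00020160152373621676
```

View pics/t13.png

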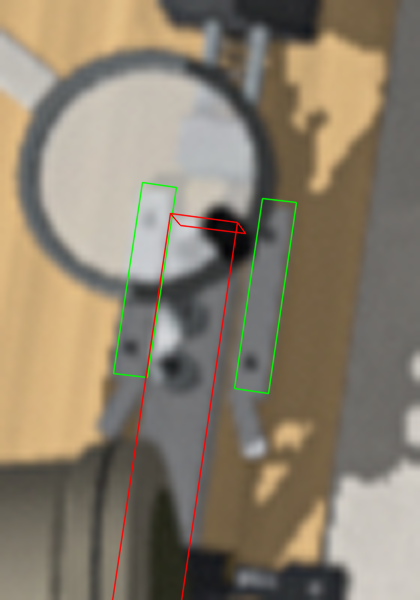

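View pics/s13.png

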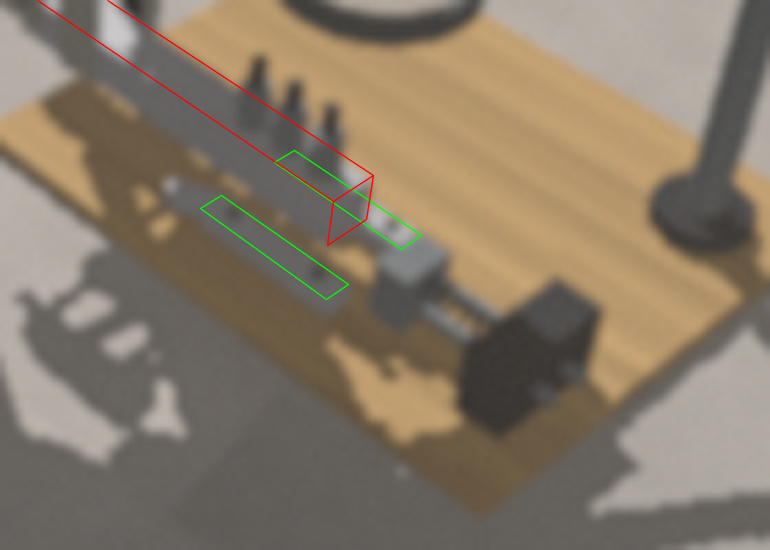

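The overlay fits the rails within about 1 px in both views. The real bar sits about 1 px right of the model, so I'll shift it left 3 mm and keep lowering.

drive_tool(plan=[{"claw":1,"linear":[0,-0.3,0.5],"angular":[0,0,0]},{"claw":1,"linear":[0,0,0.5],"angular":[0,0,0]},{"claw":1,"linear":[0,0,0.5],"angular":[0,0,0]},{"claw":1,"linear":[0,0,0.2],"angular":[0,0,0]},{"claw":1,"linear":[0,0,0],"angular":[0,0,0]},{"claw":1,"linear":[0,0,0],"angular":[0,0,0]}])

```text
t: 20.58
tool_pos: [0.4596, 0.0751, 0.0248]
orientation: [-3.133, 0.231, -0.0]
force: [0.5, -0.4, -4.0]
opening: 0.0296
```

```bash
python3 -c "
from ov import *
plan([]); print(read_state()['force'].round(1),read_state()['wrist_torque'].round(2))
overlay('top',(220,140,290,240),6,'t14.png'); overlay('scene',(310,170,450,270),5.5,'s14.png')"
```

```text
start [0.4596 0.0751 0.0248] psi -8.44 tilt 0.02
[ 0.5 -0.4 -4. ] [0.01 0.24 0.02]
t14.png bar centre jig [-0.0294  0.0015] yaw rel 0.00016024324513017052
s14.png bar centre jig [-0.0294  0.0016] yaw rel 0.00020360946212025222
```

View pics/t14.png

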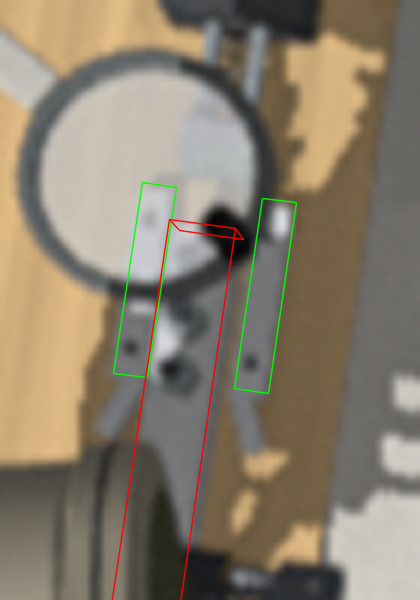

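View pics/s14.png

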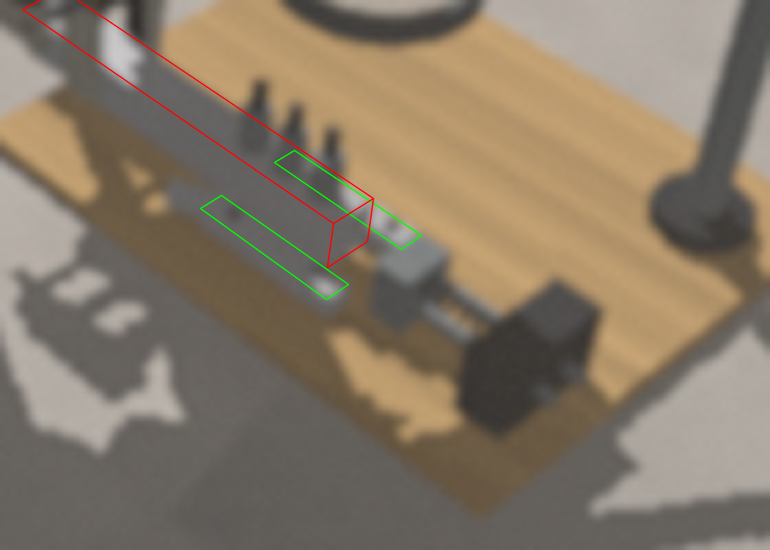

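There is no side force, and the underside (~21 mm) is now below the rail tops (27 mm), so the bar is inside the channel. I'll lower it onto the board.

drive_tool(plan=[{"claw":1,"linear":[0,0,0.4],"angular":[0,0,0]},{"claw":1,"linear":[0,0,0.3],"angular":[0,0,0]},{"claw":1,"linear":[0,0,0.1],"angular":[0,0,0]},{"claw":1,"linear":[0,0,0],"angular":[0,0,0]},{"claw":1,"linear":[0,0,0],"angular":[0,0,0]}])

```text
t: 21.3
tool_pos: [0.4596, 0.0751, 0.0167]
orientation: [-3.133, 0.231, -0.0]
force: [-0.2, -0.3, -3.6]
opening: 0.0299
```

```bash
python3 -c "
from ov import *
plan([]); print(read_state()['force'].round(1),read_state()['wrist_torque'].round(2))"
```

```text
start [0.4596 0.0751 0.0167] psi -8.43 tilt 0.01
[-0.2 -0.3 -3.6] [0.1  0.21 0.05]
```

drive_tool(plan=[{"claw":1,"linear":[0,0,0.1],"angular":[0,0,0]},{"claw":1,"linear":[0.3,0,0],"angular":[0,0,0]},{"claw":1,"linear":[0.4,0,0],"angular":[0,0,0]},{"claw":1,"linear":[0.4,0,0],"angular":[0,0,0]},{"claw":1,"linear":[0.4,0,0],"angular":[0,0,0]},{"claw":1,"linear":[0.4,0,0],"angular":[0,0,0]},{"claw":1,"linear":[0.3,0,0],"angular":[0,0,0]},{"claw":1,"linear":[0,0,0],"angular":[0,0,0]},{"claw":1,"linear":[0,0,0],"angular":[0,0,0]}])

```text
t: 22.42
tool_pos: [0.4814, 0.0718, 0.0157]
orientation: [3.133, -0.231, 0.001]
force: [-0.5, -1.2, -2.6]
opening: 0.0292
```

```bash
python3 -c "
from ov import *
plan([]); print(read_state()['force'].round(1),read_state()['wrist_torque'].round(2))
overlay('top',(220,140,290,240),6,'t15.png'); overlay('scene',(310,170,450,270),5.5,'s15.png')"
```

```text
start [0.4814 0.0718 0.0157] psi -8.43 tilt 0.02
[-0.5 -1.2 -2.6] [ 0.05  0.01 -0.03]
t15.png bar centre jig [-0.0075  0.0016] yaw rel 0.0001644595695879103
s15.png bar centre jig [-0.0075  0.0016] yaw rel 0.0002164775211478398
```

View pics/s15.png

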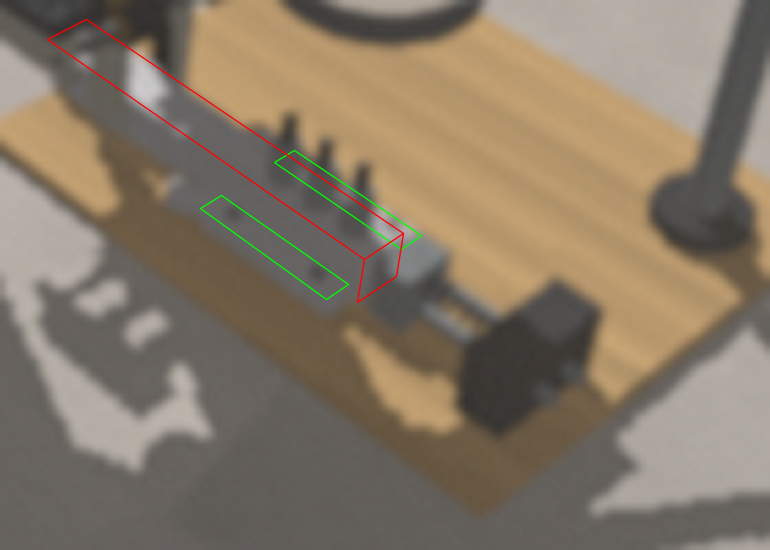

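View pics/t15.png

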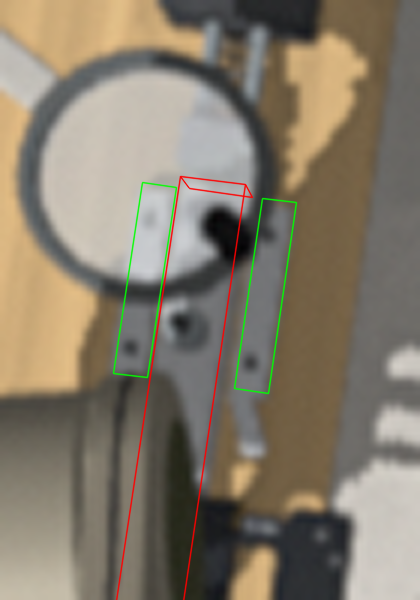

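The bar is on the board between the rails, with its front just short of the stop (crop (395,260) in the scene view) and no side force. I'll creep forward and watch the force.

drive_tool(plan=[{"claw":1,"linear":[0.2,0,0],"angular":[0,0,0]},{"claw":1,"linear":[0.2,0,0],"angular":[0,0,0]},{"claw":1,"linear":[0,0,0],"angular":[0,0,0]},{"claw":1,"linear":[0,0,0],"angular":[0,0,0]}])

```text
t: 23.02
tool_pos: [0.4854, 0.0712, 0.0157]
orientation: [-3.133, 0.231, -0.001]
force: [0.5, 0.3, -3.9]
opening: 0.0294
```

drive_tool(plan=[{"claw":1,"linear":[0.2,0,0],"angular":[0,0,0]},{"claw":1,"linear":[0.2,0,0],"angular":[0,0,0]},{"claw":1,"linear":[0,0,0],"angular":[0,0,0]},{"claw":1,"linear":[0,0,0],"angular":[0,0,0]}])

```text
t: 23.52
tool_pos: [0.4889, 0.0707, 0.0156]
orientation: [3.133, -0.231, -0.001]
force: [-4.3, 1.1, 1.0]
opening: 0.0298
```

drive_tool(plan=[{"claw":1,"linear":[0.2,0,0],"angular":[0,0,0]},{"claw":1,"linear":[0.2,0,0],"angular":[0,0,0]},{"claw":1,"linear":[0,0,0],"angular":[0,0,0]},{"claw":1,"linear":[0,0,0],"angular":[0,0,0]}])

```text
t: 24.02
tool_pos: [0.4919, 0.0703, 0.0156]
orientation: [-3.133, 0.231, 0.004]
force: [-11.1, 1.2, 8.8]
opening: 0.0299
```

The force rose faster than the spring alone explains: Fx −11 N, Fz +9 N. I'll look before going on.

```bash
python3 -c "
from ov import *
s=read_state();plan([]); print(s['force'].round(1),s['wrist_torque'].round(2))
overlay('top',(220,140,290,240),6,'t16.png'); overlay('scene',(300,120,440,250),5.5,'s16.png')
p=read_camera('scene'); crop(p,310,150,430,260,6,'s16b.png')"
```

```text
start [0.4919 0.0703 0.0156] psi -8.42 tilt 0.15
[-11.1   1.2   8.8] [0.26 1.58 0.04]
t16.png bar centre jig [0.0032 0.0016] yaw rel 0.00026894754600734205
s16.png bar centre jig [0.0032 0.0016] yaw rel 0.00027376525615363523
```

View pics/s16b.png

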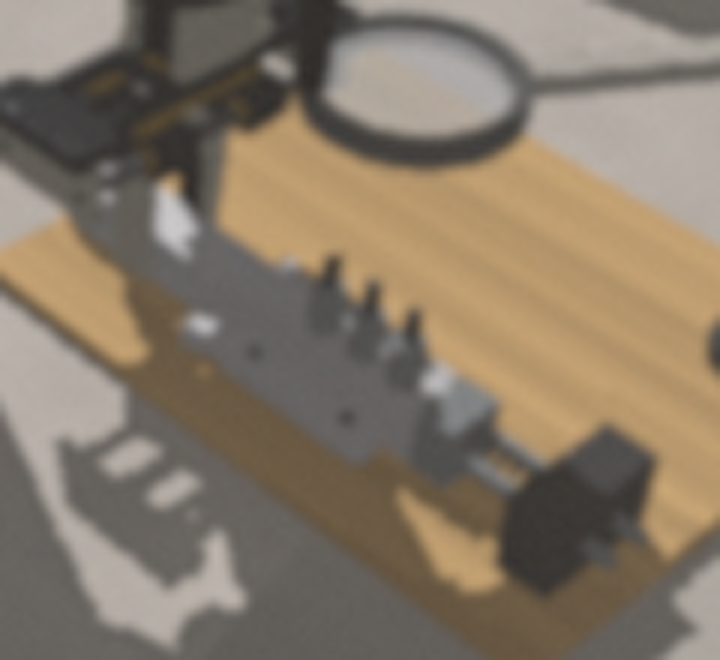

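View pics/s16.png

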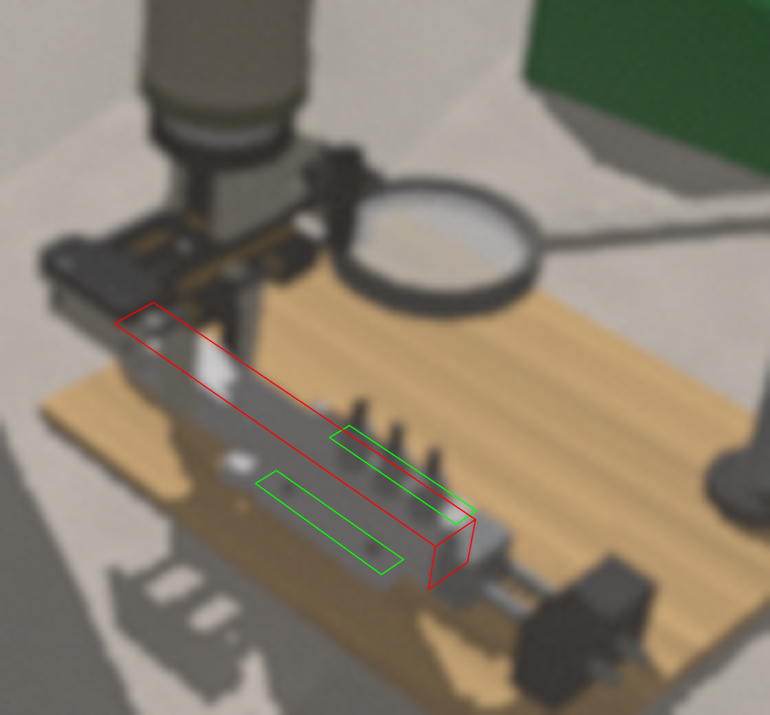

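View pics/t16.png

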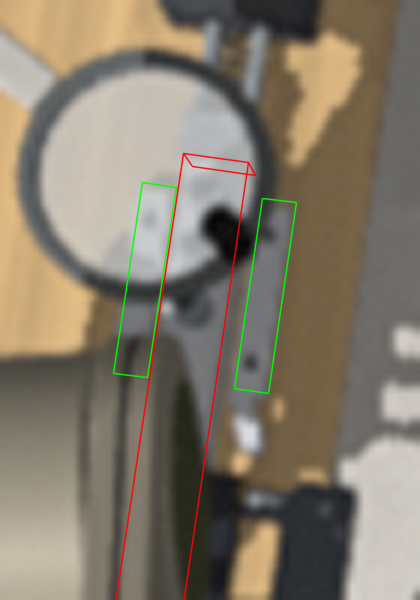

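The bar is flat and straight on the stop. The moment balance puts the extra load as a downward press on the board, about 27 mm ahead of the grip. It comes from arm compliance, and its friction adds to Fx. I'll relieve it by lifting slightly.

drive_tool(plan=[{"claw":1,"linear":[0,0,-0.05],"angular":[0,0,0]},{"claw":1,"linear":[0,0,0],"angular":[0,0,0]},{"claw":1,"linear":[0,0,0],"angular":[0,0,0]}])

```text
t: 24.55
tool_pos: [0.4921, 0.0701, 0.0156]
orientation: [3.133, -0.231, -0.003]
force: [-5.5, 1.7, 1.1]
opening: 0.0296
```

drive_tool(plan=[{"claw":1,"linear":[0,0,-0.05],"angular":[0,0,0]},{"claw":1,"linear":[0,0,0],"angular":[0,0,0]},{"claw":1,"linear":[0,0,0],"angular":[0,0,0]}])

```text
t: 24.92
tool_pos: [0.4925, 0.0701, 0.0162]
orientation: [3.133, -0.231, -0.002]
force: [-4.0, 0.4, -2.9]
opening: 0.0298
```

With the press relieved, Fx is −4 N, or about 5 mm of spring. I'll advance further in small steps.

drive_tool(plan=[{"claw":1,"linear":[0.15,0,-0.01],"angular":[0,0,0]},{"claw":1,"linear":[0.15,0,-0.01],"angular":[0,0,0]},{"claw":1,"linear":[0,0,0],"angular":[0,0,0]},{"claw":1,"linear":[0,0,0],"angular":[0,0,0]}])

```text
t: 25.42
tool_pos: [0.4951, 0.0697, 0.0162]
orientation: [3.133, -0.231, -0.003]
force: [-6.5, 1.3, -2.3]
opening: 0.0296
```

drive_tool(plan=[{"claw":1,"linear":[0.15,0,-0.02],"angular":[0,0,0]},{"claw":1,"linear":[0.15,0,-0.02],"angular":[0,0,0]},{"claw":1,"linear":[0,0,0],"angular":[0,0,0]},{"claw":1,"linear":[0,0,0],"angular":[0,0,0]}])

```text
t: 25.92
tool_pos: [0.4975, 0.0693, 0.0164]
orientation: [3.133, -0.231, -0.005]
force: [-7.9, 1.0, -2.9]
opening: 0.0296
```

The slope matches 0.8 N/mm, and the push is now about 8 N. Another 2.5–3 mm gives 10 N.

drive_tool(plan=[{"claw":1,"linear":[0.15,0,-0.01],"angular":[0,0,0]},{"claw":1,"linear":[0.12,0,-0.01],"angular":[0,0,0]},{"claw":1,"linear":[0,0,0],"angular":[0,0,0]},{"claw":1,"linear":[0,0,0],"angular":[0,0,0]}])

```text
t: 26.42
tool_pos: [0.4997, 0.0689, 0.0163]
orientation: [3.133, -0.231, -0.007]
force: [-9.9, 1.4, -1.4]
opening: 0.0295
```

```bash
python3 -c "
from ov import *
s=read_state();plan([]); print(s['t'],s['force'].round(1),s['wrist_torque'].round(2),s['opening'])
overlay('top',(220,140,290,240),6,'t17.png')
p=read_camera('scene'); crop(p,310,150,430,260,6,'s17b.png')"
```

```text
start [0.4997 0.0689 0.0163] psi -8.43 tilt 0.24
26.425 [-9.9  1.4 -1.4] [0.24 1.57 0.08] 0.029502177078200402
t17.png bar centre jig [0.0111 0.0014] yaw rel 0.00031377559251774545
```

View pics/s17b.png

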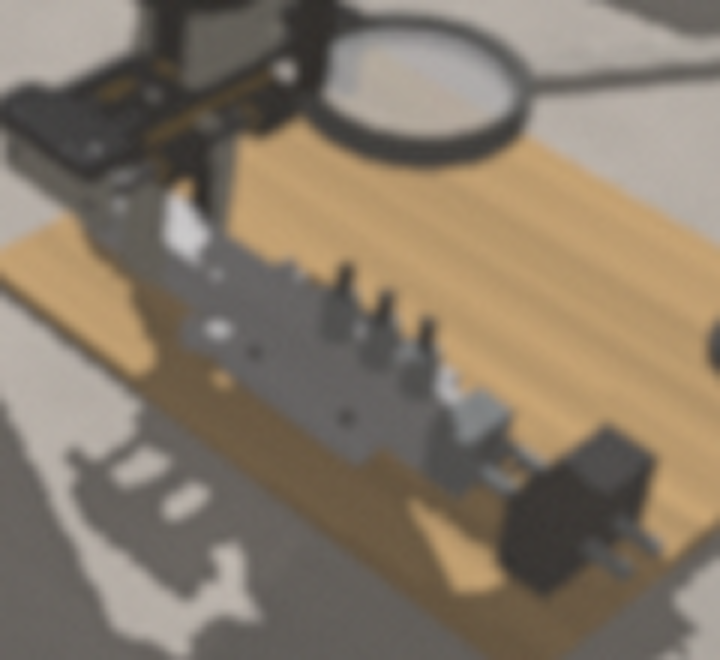

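View pics/t17.png

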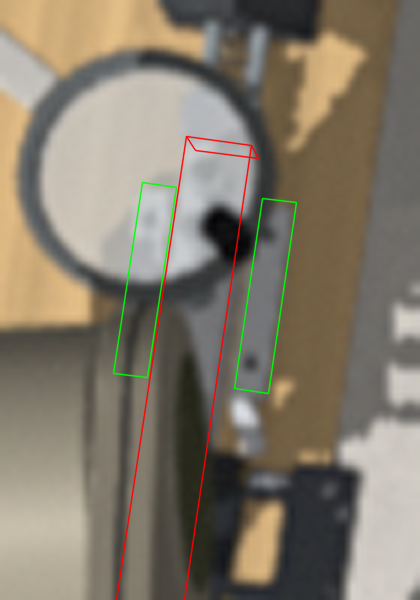

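Fx is −9.9 N with Fz near zero. In the picture the bar is flat, centred and against the stop (crop (440,440)), and the stop rods stick out behind. I'll hold now.

drive_tool(plan=[{"claw":1,"linear":[0,0,0],"angular":[0,0,0]},{"claw":1,"linear":[0,0,0],"angular":[0,0,0]},{"claw":1,"linear":[0,0,0],"angular":[0,0,0]},{"claw":1,"linear":[0,0,0],"angular":[0,0,0]},{"claw":1,"linear":[0,0,0],"angular":[0,0,0]},{"claw":1,"linear":[0,0,0],"angular":[0,0,0]},{"claw":1,"linear":[0,0,0],"angular":[0,0,0]},{"claw":1,"linear":[0,0,0],"angular":[0,0,0]},{"claw":1,"linear":[0,0,0],"angular":[0,0,0]},{"claw":1,"linear":[0,0,0],"angular":[0,0,0]},{"claw":1,"linear":[0,0,0],"angular":[0,0,0]},{"claw":1,"linear":[0,0,0],"angular":[0,0,0]}])

```text
t: 28.02
tool_pos: [0.4997, 0.0689, 0.0163]
orientation: [3.133, -0.231, -0.007]
force: [-9.6, 1.1, -2.0]
opening: 0.0297
```

drive_tool(plan=[{"claw":1,"linear":[0,0,0],"angular":[0,0,0]},{"claw":1,"linear":[0,0,0],"angular":[0,0,0]},{"claw":1,"linear":[0,0,0],"angular":[0,0,0]},{"claw":1,"linear":[0,0,0],"angular":[0,0,0]},{"claw":1,"linear":[0,0,0],"angular":[0,0,0]},{"claw":1,"linear":[0,0,0],"angular":[0,0,0]},{"claw":1,"linear":[0,0,0],"angular":[0,0,0]},{"claw":1,"linear":[0,0,0],"angular":[0,0,0]},{"claw":1,"linear":[0,0,0],"angular":[0,0,0]},{"claw":1,"linear":[0,0,0],"angular":[0,0,0]},{"claw":1,"linear":[0,0,0],"angular":[0,0,0]},{"claw":1,"linear":[0,0,0],"angular":[0,0,0]}])

```text
t: 29.52
tool_pos: [0.4997, 0.0689, 0.0163]
orientation: [3.133, -0.231, -0.007]
force: [-8.7, 1.3, -1.6]
opening: 0.0294
```

```bash
python3 -c "
from ov import *
for i in range(3):
  p=read_camera('scene'); s=read_state(); print(s['t'],s['force'].round(1),s['opening'])
for d in search_frame(p,'stop_face')+search_frame(p,'stop'): print(d, toJ(d['at']))
overlay('scene',(300,120,440,250),5.5,'s18.png')
p=read_camera('top'); cv2.imwrite('pics/top18.png',p['pixels'][:,:,::-1])"
```

```text
29.575 [-8.4  1.3 -2.2] 0.029565176145581292
29.625 [-9.6  1.3 -2.9] 0.0297258373560579
29.675 [-8.6  1.4 -1.3] 0.029749965880761137
{'at': [0.7029, 0.0349, 0.037], 'p': 0.87} [ 0.15711232 -0.00244189]
{'at': [0.6996, 0.0301, 0.0352], 'p': 0.75} [ 0.15455306 -0.0076745 ]
{'at': [0.6569, 0.0683, 0.1946], 'p': 0.61} [0.10670578 0.02384005]
s18.png bar centre jig [0.0111 0.0014] yaw rel 0.00029256037722022454
```

View pics/s18.png

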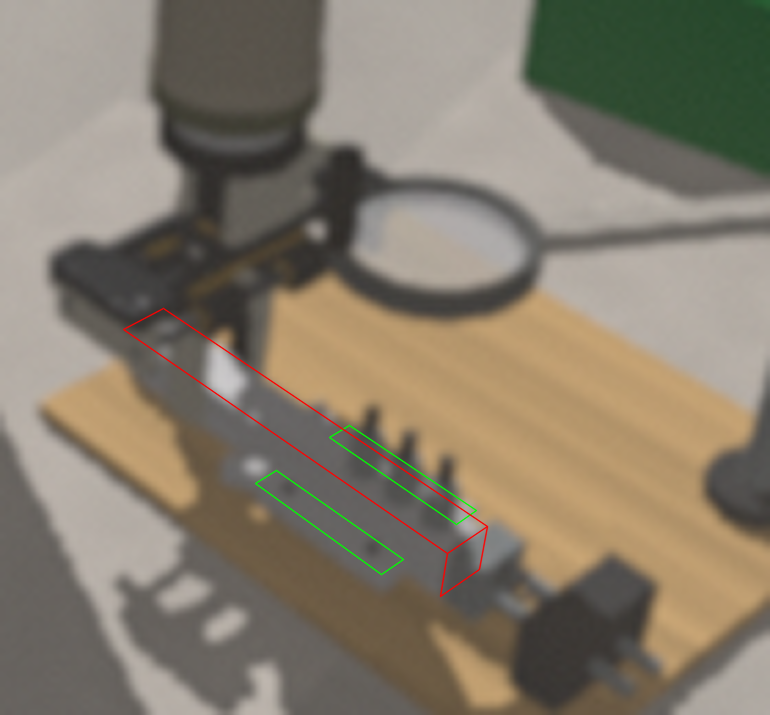

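View pics/top18.png

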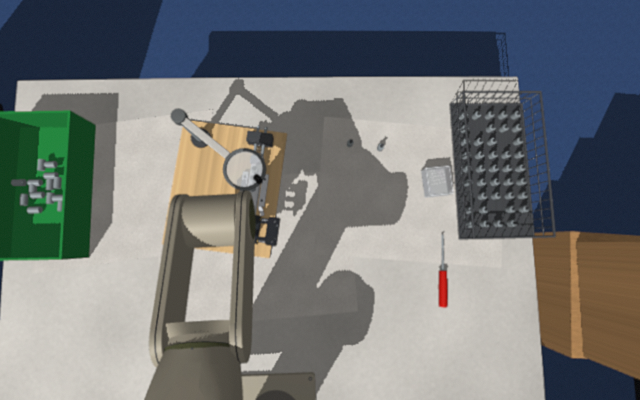

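Everything is steady. As an independent check of the stop's travel, I'll match the stop block between the at-rest picture and one taken now.

```bash
python3 -c "
from ov import *
a=cv2.imread('pics/s12.png'); p=read_camera('scene'); crop(p,310,170,450,270,5.5,'s19.png'); b=cv2.imread('pics/s19.png')
for y0,y1,x0,x1 in((230,310,398,450),(235,275,390,450),(232,262,410,455)):
  r=cv2.matchTemplate(b,a[y0:y1,x0:x1],cv2.TM_CCOEFF_NORMED); _,m,_,l=cv2.minMaxLoc(r); print(round(m,3),(np.array(l)-[x0,y0])/5.5)
for d in(.008,.0125,.016): print(d,(proj(p,JW((.13+d,0,.048)))-proj(p,JW((.13,0,.048)))))
s=read_state(); print(s['t'],s['force'].round(1))
"
```

```text
0.985 [3.63636364 2.54545455]
0.883 [3.81818182 2.72727273]
0.975 [3.45454545 2.54545455]
0.008 [[2.24847621 1.5318704 ]]
0.0125 [[3.52243299 2.39979507]]
0.016 [[4.51790619 3.07798727]]
29.925 [-9.4  1.8 -1.2]
```

The image shift of (3.6, 2.5) px means the stop is about 13 mm in, so the push is about 10 N. I'll hand it in.

```bash
python3 -c "
from plant import *
print(close_job()); s=read_state(); print(s['t'],s['force'].round(1))"
```

```text
the job is handed in; nothing more can be done
None
the job is handed in; nothing more can be done
```

I swung the magnifier round by its knob and let it go over the spot. I then laid the bar in the channel with its sleeves towards the stop and pushed it about 13 mm into the stop. I held that for over 3 s and handed the job in at about 30 s, still gripping and pushing; no verdict was reported.

Last checks:
- **Push:** the wrist force along the push was 8.4–9.9 N while holding. Matching the stop block in pictures before and after gave about 13 mm of travel, or roughly 10 N. The tool pose alone gave about 11 mm; that 2 mm difference is within the camera calibration.
- **Bar:** it was about 1.4 mm off the channel's middle by the arm's pose, with 0.0003 rad of yaw, flat on the board.
- **Lens:** the two cameras put it within about 3 mm of the spot. It did not visibly move afterwards.
- **Bystanders:** the tub, screwdriver and loose sleeves look unmoved in the last top view.

On first touching the stop, arm compliance pressed the bar onto the board with about 12 N, and friction inflated the force reading. I lifted the tool 1 mm to relieve it before pushing on. One `search_frame` result for the stop landed on the lens instead, so I ignored it.

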